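# Find the full chocolate box with the balance and set the underfilled one aside

## Task

The two sealed boxes in the white rack look the same, but only one is properly filled: set on the balance pan and let go, the full box sinks the pan and the underfilled one leaves it up. Lay the underfilled box flat, lid up, in the middle of the yellow cradle, its length between the cheeks, and finish with the full box resting lid up in the middle of the pan, holding it down. Do not drop a box and do not shift the scraper, the mould or the tin.

Things in the scene. Friction and masses are not known exactly. Their poses are not given: they have to be found in the camera images.
- box_a: A closed presentation box 60 x 34 x 36 mm (x, y, z), dark brown with a copper band round its middle; origin: centre of its underside, x along its length. It starts in a stall of the rack, its length along the rack's x. Of box_a and box_b one, drawn afresh each time, is full (90 to 112 g), the other underfilled (49 to 60 g). The contents are rigid with 1 mm of play. Grip with about 10 N.
- box_b: A closed presentation box 60 x 34 x 36 mm (x, y, z), dark brown with a copper band round its middle; origin: centre of its underside, x along its length. It starts in a stall of the rack, its length along the rack's x. Of box_a and box_b one, drawn afresh each time, is full (90 to 112 g), the other underfilled (49 to 60 g). The contents are rigid with 1 mm of play. Grip with about 10 N.
- rack: White two-stall rack, fixed; floor plate 75 x 115 mm, 6 mm thick. Stalls centred at y = -25 and +25 mm run along its x, parted by upright side cheeks 42 mm long, 8 mm thick, 42 mm apart inside, reaching 48 mm above the bench: a box's flanks are covered while its two ends stick out 9 mm past the cheeks and can be gripped (60 mm wide). Origin at the centre of the underside.
- balance: White foot and post (110 x 150 mm foot, 105 mm high) of the check balance, fixed. A brass beam lies along its y on a pivot 100 mm above the bench: pan at y = +120 mm, brass poise at y = -80 mm. A red needle hangs from the pivot before a black dial plate on the +x face. Nothing stands above the pan. Origin at the centre of the underside.
- pan_top (a point): Centre of the top face of the balance pan, a flat rimless aluminium disc of 104 mm diameter which stays level while it rises and sinks; its top is about 149 mm above the bench when up and 121 mm when down. The pan is held up with about 0.7 N and yields under more. A box can lie on it in any direction and be gripped there by ends or flanks.
- beam (a joint): Beam tilt in rad: 0 = pan fully up (empty, or the underfilled box on it), 0.24 = pan fully down (the full box on it). It settles within about 1 s of letting go.
- cradle: Packing cradle, yellow plastic, fixed. Floor plate 86 x 64 mm, 6 mm thick; two upright end cheeks with inner faces at x = +-35 mm, 6 mm thick, 30 mm wide, reaching 54 mm above the bench; the long sides (+-y) are open. A box lies on the floor between the cheeks, its length along x: its ends are covered there, only its flanks (34 mm) can be gripped. Origin: centre of underside.
- scraper: Bystander: yellow-handled steel scraper lying flat, about 175 x 160 x 16 mm; origin near its middle on the underside.
- mould: Bystander: clear-grey praline mould, 135 x 240 x 22 mm, lying flat; origin at the centre of the underside.
- tin: Bystander: copper-coloured tin, 60 mm diameter, 60 mm high; origin at the centre of the underside. The bench between rack and cradle, nearer the robot than the balance (about x 0.41, y 0.09 m), is always clear: a box may be set down there.
Things that resemble listed ones, but are neither listed nor needed, are in the scene too. What is shaped like the box_b but green or red is not meant.

How it is judged:
By the outcome, as a careful person would: the job done as asked, in the order asked, and still so for the second after the job is handed in, with the robot touching nothing.
It also fails if it takes over 72 s, if anything falls off the work surface, if the arm or the gripper's body presses on something with over 40 N, if the wrist force passes 120 N, or if a joint passes its speed limit or range.

## Robot

A 7-joint arm with a two-finger parallel gripper is mounted at the origin on the work surface. World frame = base frame: x ahead of the robot, y to its left, z up, the work surface at z = 0. Lengths are in mm, angles in rad, forces in N, time in s.
With the tool pointing down it reaches from about 400 to 875 mm from the base axis. Payload 4.4 kg.
Tool frame: the origin (TCP) lies midway between the tips of the shut fingers; the grasp point (between the pads) lies 19 mm behind it; x points along the fingers, z is the direction in which the jaws open and shut, and the axes are right-handed (so a half turn about x gives the same grasp; the last joint's range is limited). The gripper opens to 85 mm and grips with 20 to 120 N. Pads are 22 mm wide; open, the fingers measure 114 mm over their backs; the gripper's body (76 mm by 85 mm) begins 54 mm behind the grasp point. The pads swing forward as they close: fully open they stand 13 mm farther back than shut.
Start: joints at [-1.393, 0.628, 0.038, 1.517, -0.027, 0.996, -0.02], TCP at [156.879, 630.798, 231.313] pointing down, gripper open.
Joint ranges: [-3.06, 3.06], [-0.37, 2.12], [-1.25, 1.32], [0.18, 2.47], [-1.1, 4.24], [0.23, 1.98], [-2.94, 2.94]. Speed limits (rad/s): [2.57, 2.57, 3.14, 3.14, 3.14, 3.14, 3.14].

## Interface

Orientations are given as [roll, pitch, yaw] about the fixed x, y, z axes, in that order (R = Rz(yaw) Ry(pitch) Rx(roll)).
In Python, from cell import ctrl gives the robot as it stands. The module is installed in compiled form; this text tells all that it offers.
- The arm moves only by the tool servo_tool, never from a script. Its argument "rows" is a list of rows, each an object of numbers: "dx", "dy", "dz": the shift along the tool's x, y, z in units of 750 mm (1.0 is 750 mm); "wx", "wy", "wz": the turn, a rotation vector about the tool's x, y, z in units of 6 degrees (1.0 is 6 degrees); "fingers": the closure, from 0 (fully open) to 1 (shut). In form: [{"dx": .., "dy": .., "dz": .., "wx": .., "wy": .., "wz": .., "fingers": ..}, ...]. A call has 1 to 5 rows; each row shifts and turns the commanded pose from where the row before left it, along the tool's axes as they then stand; what a row does not reach is not made up. A row lasts 1/8 s, in which the tool goes at most 62.5 mm and 10.7 degrees, less where a joint would pass 70% of its speed; a pose out of reach is approached as far as the arm can. A call with a number of a shift or a turn outside -1 to 1 is refused whole. A call with a gripper value outside its range is refused whole. The fingers move at their own pace and stop on an object; the grip force is fixed at half the most. Time passes only in rows, so rows that do not move let the fingers close. It gives the time, the measured TCP pose, the force and the opening at its end, in the units of the state.
- ctrl.read_state(): the state, without advancing time (a new reading comes with each control period).
- ctrl.get_image(name): name is "scene" or "side" or "wrist"; returns the picture (400x640x3 uint8, red, green, blue); there is no depth.
- ctrl.camera_info(name): a dict with "fovy" (degrees; the focal length in pixels is half the picture's height over the tangent of half this angle, whatever the lens; pixels are square), "cx", "cy" (the principal point, pixels), "R" (3x3) and "t" (3): a world point X has camera coordinates R X + t. Camera axes: x right, y down, z forward; pixel columns grow to the right and rows downward; lengths in mm; the calibration is good to about 2 mm. A picture is of the moment at which its call begins: read the wrist's pose just before it. camera_info takes no time and is no camera call; for the wrist camera it gives the pose at the moment of the call.
- ctrl.finish_job(): hands the job in, once; it reports no verdict.
Trained networks look in the newest picture that a camera, given by its name, has taken for a name from the list of things; names that differ only in an ending like _2 or _b are one class to them, and where a whole thing is asked for, a point or a joint stands for the part that bears it (a point fixed in the world has none). Each returns a list of dicts, best first, with "conf" (0 to 1); they miss things now and then, are a little off and sometimes report something else, mostly with a low value. They report only what shows in the picture. A call takes as long as a camera call. They do not tell look-alikes from the thing itself.
- ctrl.search_frame(label, camera): "extent" ([centre column, centre row, width, height] in pixels, round what is visible of it).
- ctrl.silhouettes(label, camera): "region" (400x640 bool, what is visible of it) and "extent" ([centre column, centre row, width, height] in pixels, round what is visible of it).
- ctrl.mark_of(label, camera): "point" ([column, row] in pixels: a listed point, or the origin of a listed thing).
The state is a dict: "clock": time; "qpos": joint angles; "qd": joint speeds; "tau": joint torques, N m; "eef_pos": TCP position; "tool_rot": TCP orientation; "force": force on the tool from outside, world axes, zero at the start; "torque": the same for the moment, N m; "width": finger opening in mm.
Only numpy, scipy, OpenCV 4.12 (cv2) and the standard library are available. Lean on these libraries where they do the work, as an engineer would, in place of code of your own. Each camera call takes 0.05 s, during which the arm holds its last target.

## Working session

There is one attempt and no reset: what is moved stays moved. The work goes in short steps, Python scripts to look and compute and a tool call to move; the robot and the scene stay as the last step left them, time stands still between calls to the robot, and variables do not carry over. Pictures are saved under pics/ and viewed, and the job is handed in when it is done.

Besides the shell and the picture viewer there is one more tool, called as a command line: name --argument value ..., lists and objects as JSON in quotes. servo_tool: Moves the arm, as the interface text tells. Its arguments: {"type":"object","properties":{"rows":{"type":"array"}},"required":["rows"]}

```bash
mkdir -p pics
python3 - <<'E'
from cell import ctrl
import cv2
print(ctrl.read_state())
for n in ("scene","side","wrist"):
    im=ctrl.get_image(n); cv2.imwrite(f"pics/{n}0.png",im[:,:,::-1]); print(n,ctrl.camera_info(n))
E
```

```text
{'clock': 0.0, 'qpos': array([-1.3927776 ,  0.6293592 ,  0.03843417,  1.51839084, -0.02699334,
        0.99627956, -0.02000171]), 'qd': array([-0.00087449, -0.00045379, -0.000339  , -0.00061338,  0.00063321,
       -0.00078059, -0.00044603]), 'tau': array([-1.81081253e-05, -5.63404548e+01,  1.22604623e+00, -1.93447298e+01,
        1.09441139e-02,  1.04181041e-02,  2.06531001e-05]), 'eef_pos': array([156.7337534 , 630.16826592, 230.37316375]), 'tool_rot': array([-3.12729265,  1.5688772 , -1.80030736]), 'force': array([ 0.0323665 , -0.04865183,  0.79708202]), 'torque': array([-0.02278484, -0.00567331,  0.06234177]), 'width': 85.03547936754657}
scene {'fovy': 44.714478142321475, 'cx': 318.5975871976199, 'cy': 197.25766609804447, 'R': array([[ 0.50765905,  0.86155202, -0.00322603],
       [ 0.50384968, -0.29992048, -0.81005136],
       [-0.69886894,  0.40960447, -0.58635006]]), 't': array([-290.73420509, -169.87824797, 1660.02765131])}
side {'fovy': 42.43980626011872, 'cx': 315.3306939300521, 'cy': 206.63016345703795, 'R': array([[ 0.79016601, -0.61283367,  0.00851875],
       [-0.42542535, -0.5584278 , -0.71215986],
       [ 0.44119265,  0.55910042, -0.70196564]]), 't': array([-398.82617948,  353.78380918, 1028.86877237])}
wrist {'fovy': 67.64633444223166, 'cx': 318.9713128985569, 'cy': 198.3386261210269, 'R': array([[ 0.24213051,  0.97024134, -0.00213561],
       [ 0.91814656, -0.22841722,  0.32377843],
       [ 0.3136554 , -0.08035744, -0.94613052]]), 't': array([-649.2067351 ,  -42.78250906,  380.8193983 ])}
```

View pics/scene0.png

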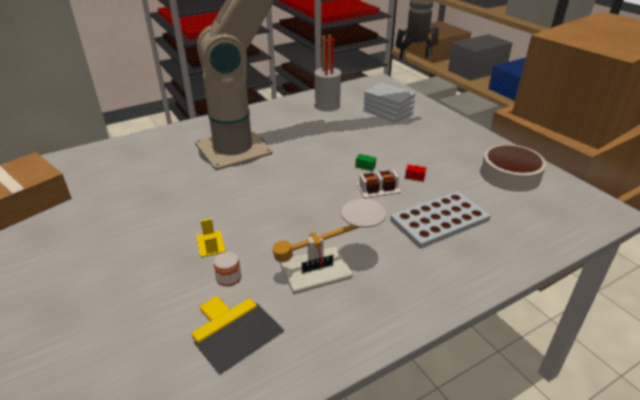

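View pics/side0.png

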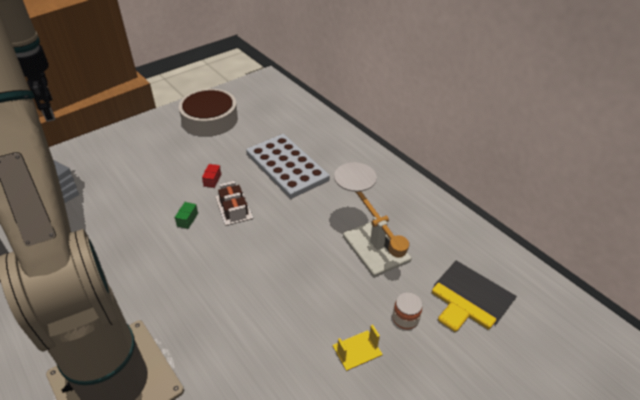

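View pics/wrist0.png

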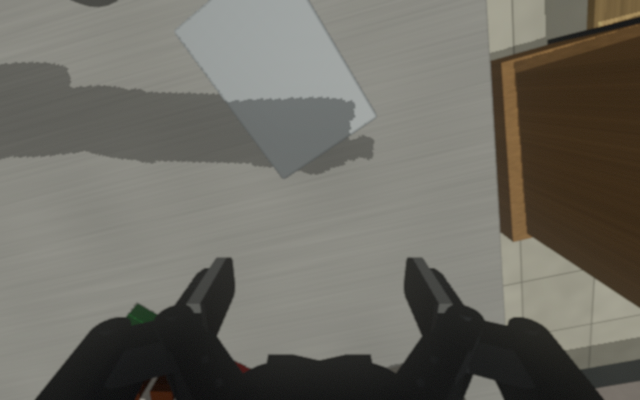

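```bash
cat > h.py <<'E'
from cell import ctrl
import numpy as np, cv2
from scipy.spatial.transform import Rotation as Ro
def cam(n):
    c=ctrl.camera_info(n); c['f']=200/np.tan(np.radians(c['fovy']/2)); return c
def proj(c,P):
    q=np.atleast_2d(P)@c['R'].T+c['t']; return np.c_[c['f']*q[:,0]/q[:,2]+c['cx'],c['f']*q[:,1]/q[:,2]+c['cy']]
def ray(c,p,z):
    d=c['R'].T@np.array([(p[0]-c['cx'])/c['f'],(p[1]-c['cy'])/c['f'],1.]); o=-c['R'].T@c['t']
    return o+d*(z-o[2])/d[2]
def tri(cs,ps):
    A=[];b=[]
    for c,p in zip(cs,ps):
        for k,u0 in ((0,(p[0]-c['cx'])/c['f']),(1,(p[1]-c['cy'])/c['f'])):
            A.append(c['R'][k]-u0*c['R'][2]); b.append(u0*c['t'][2]-c['t'][k])
    A=np.array(A);b=np.array(b); x=np.linalg.lstsq(A,b,rcond=None)[0]; return x,np.abs(A@x-b).max()*cs[0]['f']/1000
def st():
    s=ctrl.read_state(); print('t',round(s['clock'],3),'pos',s['eef_pos'].round(1),'rot',s['tool_rot'].round(3),'F',s['force'].round(2),'w',round(s['width'],1),'q',s['qpos'].round(2))
    return s
def tf(s): return Ro.from_euler('xyz',s['tool_rot']).as_matrix()
E
python3 - <<'E'
from h import *
import numpy as np
D={}
for n in ("scene","side"):
    c=cam(n)
    for l in ("rack","balance","cradle","pan_top","box_a","tin"):
        r=ctrl.silhouettes(l,n) if l!="pan_top" else []
        m=ctrl.mark_of(l,n)
        print(n,l,[(round(x['conf'],2),np.round(x['extent'])) for x in r][:4],[(round(x['conf'],2),np.round(x['point'],1)) for x in m][:4])
        z={'pan_top':149,'box_a':6}.get(l,0)
        print('   ',[ray(c,x['point'],z)[:2].round(1) for x in m[:4]])
        if r: np.save(f'sil_{n}_{l}.npy',r[0]['region'])
E
```

```text
scene rack [(0.73, array([379., 187.,  40.,  33.]))] [(0.91, array([379.5, 186.2])), (0.66, array([364.7, 210.8]))]
    [array([443.3, 289.8]), array([520.8, 181.3])]
scene balance [(0.79, array([330., 248., 114.,  94.])), (0.38, array([238., 335.,  92.,  80.]))] [(0.87, array([316.9, 269.7]))]
    [array([654.7, -53.1])]
scene cradle [(0.9, array([211., 238.,  23.,  39.]))] [(0.96, array([211.1, 245.4]))]
    [array([ 438.9, -242.9])]
scene pan_top [] [(0.73, array([365.2, 211.8]))]
    [array([680.3,  62. ])]
scene box_a [(0.76, array([372., 185.,  15.,  22.])), (0.73, array([417., 172.,  22.,  20.])), (0.69, array([391., 178.,  17.,  23.])), (0.56, array([367., 162.,  20.,  21.]))] [(0.86, array([413.6, 175.7])), (0.78, array([369.5, 168.1])), (0.7, array([371.5, 187.3])), (0.7, array([390.4, 184.9]))]
    [array([457.8, 408.8]), array([352.2, 317.1]), array([442.6, 260.2]), array([461.4, 316.5])]
scene tin [(0.81, array([227., 268.,  23.,  35.])), (0.2, array([441., 222., 103.,  60.]))] [(0.87, array([229.3, 274.6]))]
    [array([ 561.6, -242.5])]
side rack [(0.85, array([234., 2
[... 238 characters left out ...]
 -51.8])]
side cradle [(0.6, array([359., 349.,  46.,  46.])), (0.26, array([371., 208.,  75.,  95.]))] []
    []
side pan_top [] [(0.59, array([355.1, 173.7]))]
    [array([680.6,  69.7])]
side box_a [(0.78, array([214., 175.,  22.,  26.])), (0.77, array([233., 210.,  25.,  24.])), (0.57, array([187., 216.,  21.,  30.])), (0.51, array([229., 194.,  22.,  19.]))] [(0.83, array([237. , 212.2])), (0.78, array([211.7, 180.4])), (0.67, array([186.7, 218.3])), (0.59, array([230.5, 198.2]))]
    [array([444.1, 261.1]), array([454.1, 412.7]), array([327.7, 321.5]), array([458.4, 317.8])]
side tin [(0.83, array([407., 310.,  30.,  35.]))] [(0.65, array([405.5, 318.6]))]
    [array([ 568.4, -244.4])]
```

Run:
```python
import cv2
a=cv2.imread('pics/scene0.png');b=cv2.imread('pics/side0.png')
o=cv2.hconcat([cv2.resize(a[140:220,340:440],(400,320),interpolation=2),cv2.resize(b[160:240,180:280],(400,320),interpolation=2)])
cv2.imwrite('pics/rz.png',o)
o=cv2.hconcat([cv2.resize(a[210:290,170:270],(400,320),interpolation=2),cv2.resize(b[310:390,310:410],(400,320),interpolation=2)])
cv2.imwrite('pics/cz.png',o)
```

```text
(no output)
```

View pics/rz.png

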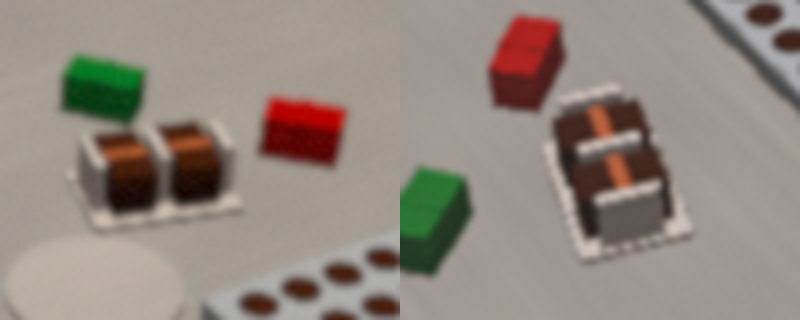

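View pics/cz.png

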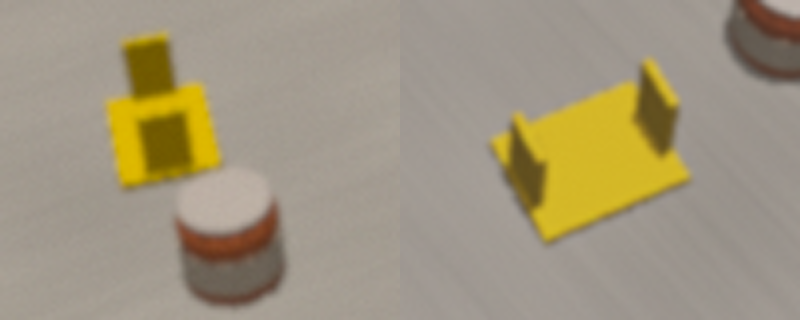

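```bash
cat >> h.py <<'E'
def plan(pos,zyaw=None,s=None,verbose=True):
    """need: target TCP world pos, jaw (tool z) world heading angle rad (mod pi), tool x down"""
    s=s or ctrl.read_state(); R=tf(s); p=s['eef_pos']
    d=np.array(pos)-p
    if zyaw is not None:
        best=None
        for k in (0,np.pi):
            z=np.array([np.cos(zyaw+k),np.sin(zyaw+k),0]); x=np.array([0,0,-1.]); y=np.cross(z,x)
            T=np.c_[x,y,z]; rv=Ro.from_matrix(R.T@T).as_rotvec()
            if best is None or np.linalg.norm(rv)<np.linalg.norm(best[0]): best=(rv,T)
        rv,T=best; print('turn units',(np.degrees(rv)/6).round(3),'q7',s['qpos'][6].round(2),' shift after turn /750:',((T.T@d)/750).round(4))
    print('shift now /750:',((R.T@d)/750).round(4),'mm',(R.T@d).round(1), 'world',d.round(1))
E
python3 - <<'E'
from h import *
s=st(); R=tf(s); print(R.round(3)); c=cam('wrist'); o=-c['R'].T@c['t']; print('cam',o, 'in tool', R.T@(o-s['eef_pos']),'cam axes in tool', (c['R']@R).round(3))
plan([400,300,260],0)
E
```

```text
t 1.25 pos [156.9 630.8 231.3] rot [1.062 1.571 2.389] F [-0.85 -0.5   0.56] w 85.6 q [-1.39  0.63  0.04  1.52 -0.03  1.   -0.02]
[[-0.    -0.97   0.241]
 [ 0.     0.241  0.97 ]
 [-1.     0.     0.   ]]
cam [ 77.10335742 650.9801459  373.48455829] in tool [-142.17213299   82.30714316    0.30979406] cam axes in tool [[ 0.001 -0.001  1.   ]
 [-0.324 -0.946 -0.   ]
 [ 0.946 -0.324 -0.001]]
turn units [12.671 -0.    -0.   ] q7 -0.02  shift after turn /750: [-0.0383 -0.4411  0.3241]
shift now /750: [-0.0383 -0.421  -0.3498] mm [ -28.7 -315.8 -262.3] world [ 243.1 -330.8   28.7]
```

```bash
cat >> h.py <<'E'
def rows(pos,zyaw=None,n=10,s=None,flip=False,smooth=False):
    """n equal rows to world pose (tool down); prints per-row deltas in units"""
    s=s or ctrl.read_state(); R=tf(s); p=s['eef_pos'].copy()
    if zyaw is None: zyaw=np.arctan2(R[1,2],R[0,2])
    c=[]
    for k in (0,np.pi):
        z=np.array([np.cos(zyaw+k),np.sin(zyaw+k),0]); x=np.array([0,0,-1.]); T=np.c_[x,np.cross(z,x),z]
        c.append((np.linalg.norm(Ro.from_matrix(R.T@T).as_rotvec()),k,T))
    c.sort(key=lambda a:a[0]); T=c[1 if flip else 0][2]
    rv=Ro.from_matrix(R.T@T).as_rotvec(); step=(np.array(pos)-p)/n
    w=np.degrees(rv)/6/n; print('turn/row',w.round(3),'mm/row',np.linalg.norm(step).round(1))
    for i in range(n):
        d=R.T@step/750; print(d.round(3)); R=R@Ro.from_rotvec(rv/n).as_matrix()
E
python3 - <<'E'
from h import *
rows([440,290,240],-0.28,15)
E
```

```text
turn/row [-0.977  0.    -0.   ] mm/row 29.5
[-0.001 -0.032 -0.023]
[-0.001 -0.029 -0.026]
[-0.001 -0.026 -0.029]
[-0.001 -0.023 -0.032]
[-0.001 -0.02  -0.034]
[-0.001 -0.016 -0.036]
[-0.001 -0.013 -0.037]
[-0.001 -0.009 -0.038]
[-0.001 -0.005 -0.039]
[-0.001 -0.001 -0.039]
[-0.001  0.003 -0.039]
[-0.001  0.007 -0.039]
[-0.001  0.011 -0.038]
[-0.001  0.015 -0.036]
[-0.001  0.019 -0.035]
```

servo_tool --rows '[{"dx": -0.001,"dy": -0.032,"dz": -0.023,"wx": -0.977,"wy": 0,"wz": 0,"fingers": 0},{"dx": -0.001,"dy": -0.029,"dz": -0.026,"wx": -0.977,"wy": 0,"wz": 0,"fingers": 0},{"dx": -0.001,"dy": -0.026,"dz": -0.029,"wx": -0.977,"wy": 0,"wz": 0,"fingers": 0},{"dx": -0.001,"dy": -0.023,"dz": -0.032,"wx": -0.977,"wy": 0,"wz": 0,"fingers": 0},{"dx": -0.001,"dy": -0.02,"dz": -0.034,"wx": -0.977,"wy": 0,"wz": 0,"fingers": 0}]'

```text
clock: 1.88
eef_pos: [251.8, 517.1, 235.2]
tool_rot: [-1.074, 1.571, 0.768]
force: [1.1, 0.0, -0.6]
width: 85.3
```

servo_tool --rows '[{"dx": -0.001,"dy": -0.016,"dz": -0.036,"wx": -0.977,"wy": 0,"wz": 0,"fingers": 0},{"dx": -0.001,"dy": -0.013,"dz": -0.037,"wx": -0.977,"wy": 0,"wz": 0,"fingers": 0},{"dx": -0.001,"dy": -0.009,"dz": -0.038,"wx": -0.977,"wy": 0,"wz": 0,"fingers": 0},{"dx": -0.001,"dy": -0.005,"dz": -0.039,"wx": -0.977,"wy": 0,"wz": 0,"fingers": 0},{"dx": -0.001,"dy": -0.001,"dz": -0.039,"wx": -0.977,"wy": 0,"wz": 0,"fingers": 0}]'

```text
clock: 2.5
eef_pos: [346.7, 404.7, 239.0]
tool_rot: [-1.726, 1.57, 0.628]
force: [0.3, -0.0, -0.6]
width: 85.4
```

servo_tool --rows '[{"dx": -0.001,"dy": 0.003,"dz": -0.039,"wx": -0.977,"wy": 0,"wz": 0,"fingers": 0},{"dx": -0.001,"dy": 0.007,"dz": -0.039,"wx": -0.977,"wy": 0,"wz": 0,"fingers": 0},{"dx": -0.001,"dy": 0.011,"dz": -0.038,"wx": -0.977,"wy": 0,"wz": 0,"fingers": 0},{"dx": -0.001,"dy": 0.015,"dz": -0.036,"wx": -0.977,"wy": 0,"wz": 0,"fingers": 0},{"dx": -0.001,"dy": 0.019,"dz": -0.035,"wx": -0.977,"wy": 0,"wz": 0,"fingers": 0}]'

```text
clock: 3.12
eef_pos: [441.7, 291.5, 242.7]
tool_rot: [-2.395, 1.57, 0.47]
force: [0.2, -0.1, 1.4]
width: 85.5
```

Run:
```python
from h import *
s=st(); c=cam('wrist'); im=ctrl.get_image('wrist'); cv2.imwrite('pics/w1.png',im[:,:,::-1]); s=st()
np.save('c1.npy',c,allow_pickle=True)
for l,z in (('rack',0),('box_a',6)):
    for x in ctrl.mark_of(l,'wrist'): print(l,round(x['conf'],2),np.round(x['point'],1),ray(c,x['point'],z).round(1))
```

```text
t 3.125 pos [441.7 291.5 242.7] rot [-2.395  1.57   0.47 ] F [ 0.19 -0.1   1.38] w 85.5 q [-0.38  0.46 -0.37  1.83  0.21  0.89  2.02]
t 3.175 pos [445.  287.1 242.5] rot [ 2.483  1.567 -0.938] F [ 3.17 -3.3  -0.89] w 85.8 q [-0.38  0.46 -0.36  1.83  0.21  0.89  2.02]
rack 0.97 [316.1 158.5] [444.7 284.    0. ]
box_a 0.97 [310.6 139.5] [444.3 257.7   6. ]
box_a 0.87 [330.3 249.9] [461.3 415.    6. ]
box_a 0.84 [311.6 176.7] [456.7 304.4   6. ]
box_a 0.82 [405.5 160.3] [334.4 316.6   6. ]
```

View pics/w1.png

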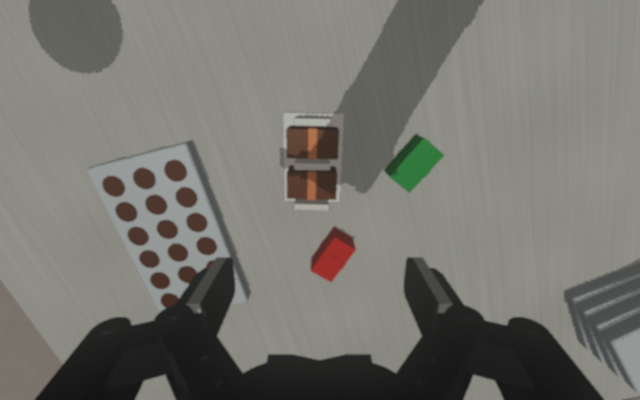

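Run:
```python
from h import *
s=st(); c=cam('wrist'); im=ctrl.get_image('wrist'); cv2.imwrite('pics/w2z.png',cv2.resize(im[90:220,260:360,::-1],(460,598),interpolation=cv2.INTER_CUBIC)); s=st()
np.save('c2.npy',c,allow_pickle=True)
for l,z in (('rack',0),('box_a',6)):
    for x in ctrl.mark_of(l,'wrist'): print(l,round(x['conf'],2),np.round(x['point'],1),ray(c,x['point'],z).round(1))
```

```text
t 3.275 pos [442.1 290.8 242.5] rot [ 2.631  1.57  -0.795] F [0.07 0.92 0.22] w 85.2 q [-0.38  0.46 -0.36  1.83  0.21  0.88  2.01]
t 3.325 pos [441.1 292.2 242.6] rot [-0.937  1.57   1.922] F [-0.85  0.2  -0.44] w 85.6 q [-0.38  0.46 -0.37  1.83  0.21  0.88  2.01]
rack 0.57 [314.4 161.7] [448.4 286.5   0. ]
box_a 0.82 [314. 140.] [440.5 258.6   6. ]
box_a 0.82 [333.7 250.3] [458.2 415.8   6. ]
box_a 0.77 [405.1 157. ] [334.8 312.1   6. ]
box_a 0.73 [312.4 180.9] [457.8 309.1   6. ]
```

View pics/w2z.png

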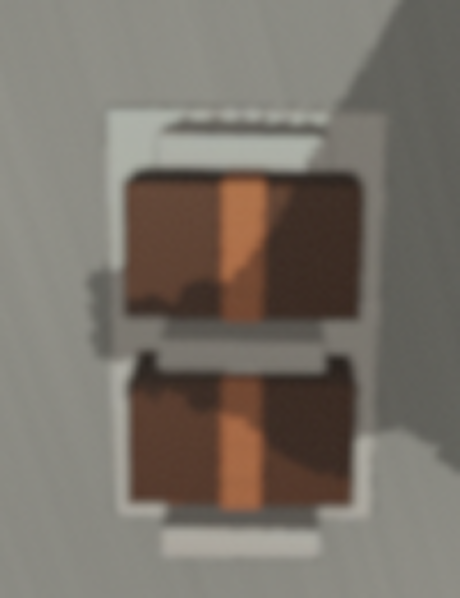

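Run:
```python
from h import *
c=np.load('c2.npy',allow_pickle=True).item()
for name,Q in (('far',[(127,180),(362,180),(362,318),(126,316)]),('near',[(133,385),(352,385),(352,503),(130,501)])):
    W=np.array([ray(c,(260+(u)/4.6-.5+.11,90+v/4.6-.5+.11),42)[:2] for u,v in Q]); print(name,W.round(1).tolist(),'centre',W.mean(0).round(1))
    for a,b in ((0,1),(3,2),(0,3),(1,2)): d=W[b]-W[a]; print(np.linalg.norm(d).round(1), np.arctan2(d[1],d[0]).round(3))
# rack floor corners z=6
W=np.array([ray(c,(260+(u)/4.6-.4,90+v/4.6-.4),6)[:2] for u,v in [(107,110),(386,113),(368,517),(122,515)]]);print(W.round(1),W.mean(0))
for a,b in ((0,1),(3,2),(0,3),(1,2)): d=W[b]-W[a]; print(np.linalg.norm(d).round(1), np.arctan2(d[1],d[0]).round(3))
```

```text
far [[463.8, 233.6], [408.7, 249.7], [417.7, 282.7], [474.6, 265.4]] centre [441.2 257.8]
57.4 2.856
59.5 2.848
33.6 1.244
34.1 1.306
near [[478.5, 282.9], [424.7, 298.7], [433.1, 329.6], [489.1, 312.5]] centre [456.4 305.9]
56.2 2.856
58.6 2.847
31.5 1.227
32.0 1.304
[[467.8 217.2]
 [396.9 238.8]
 [431.1 347.6]
 [500.  326.7]] [448.96572107 282.56855833]
74.1 2.846
72.0 2.848
114.1 1.285
114.0 1.266
```

Run:
```python
from h import *
s=st(); rows([441.5,258,80],2.85,5,s)
```

```text
t 3.425 pos [440.2 293.3 242.6] rot [-0.852  1.57   2.01 ] F [ 0.6   0.3  -0.28] w 85.4 q [-0.39  0.46 -0.37  1.83  0.21  0.88  2.01]
turn/row [0.023 0.001 0.001] mm/row 33.3
[ 0.043  0.009 -0.003]
[ 0.043  0.009 -0.003]
[ 0.043  0.009 -0.003]
[ 0.043  0.009 -0.003]
[ 0.043  0.009 -0.003]
```

servo_tool --rows '[{"dx": 0.043,"dy": 0.009,"dz": -0.003,"wx": 0.023,"wy": 0,"wz": 0,"fingers": 0},{"dx": 0.043,"dy": 0.009,"dz": -0.003,"wx": 0.023,"wy": 0,"wz": 0,"fingers": 0},{"dx": 0.043,"dy": 0.009,"dz": -0.003,"wx": 0.023,"wy": 0,"wz": 0,"fingers": 0},{"dx": 0.043,"dy": 0.009,"dz": -0.003,"wx": 0.023,"wy": 0,"wz": 0,"fingers": 0},{"dx": 0.043,"dy": 0.009,"dz": -0.003,"wx": 0.023,"wy": 0,"wz": 0,"fingers": 0}]'

```text
clock: 4.05
eef_pos: [441.6, 258.0, 80.5]
tool_rot: [-1.499, 1.57, 1.352]
force: [0.6, 0.2, 0.0]
width: 85.3
```

servo_tool --rows '[{"dx": 0,"dy": 0,"dz": 0,"wx": 0,"wy": 0,"wz": 0,"fingers": 0}]'

```text
clock: 4.18
eef_pos: [440.2, 256.4, 79.7]
tool_rot: [0.848, 1.566, -2.584]
force: [-0.5, 0.2, 0.6]
width: 85.2
```

Run:
```python
from h import *
s=st(); c=cam('wrist'); im=ctrl.get_image('wrist'); cv2.imwrite('pics/w3.png',im[:,:,::-1]); s=st()
np.save('c3.npy',c,allow_pickle=True)
print(proj(c,[[441.5,258,42],[456.3,306,42]])); rows([441.5,258,80],2.85,1,s)
```

```text
t 4.175 pos [440.2 256.4  79.7] rot [ 0.848  1.566 -2.584] F [-0.54  0.16  0.57] w 85.2 q [-0.41  0.68 -0.25  2.03  0.34  0.48  1.93]
t 4.225 pos [441.3 257.6  81.1] rot [ 0.555  1.569 -2.877] F [ 0.48 -0.36  0.21] w 85.5 q [-0.41  0.68 -0.25  2.02  0.34  0.48  1.93]
[[319.48280811 232.27553527]
 [318.92331713 296.14762068]]
turn/row [ 0.009  0.013 -0.008] mm/row 1.2
[ 0.001 -0.001 -0.   ]
```

View pics/w3.png

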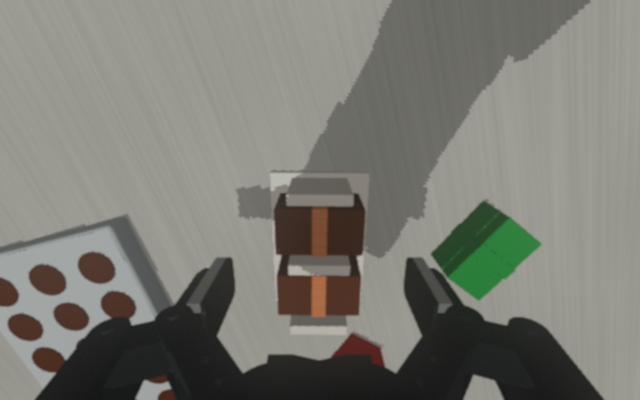

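servo_tool --rows '[{"dx": 0.04,"dy": 0,"dz": 0,"wx": 0,"wy": 0,"wz": 0,"fingers": 0},{"dx": 0.04,"dy": 0,"dz": 0,"wx": 0,"wy": 0,"wz": 0,"fingers": 0},{"dx": 0.018,"dy": 0,"dz": 0,"wx": 0,"wy": 0,"wz": 0,"fingers": 0},{"dx": 0,"dy": 0,"dz": 0,"wx": 0,"wy": 0,"wz": 0,"fingers": 0}]'

```text
clock: 4.72
eef_pos: [442.3, 257.5, 8.1]
tool_rot: [-1.695, 1.57, 1.156]
force: [-0.4, -1.2, -0.4]
width: 85.4
```

servo_tool --rows '[{"dx": 0,"dy": 0,"dz": 0,"wx": 0,"wy": 0,"wz": 0,"fingers": 0.4},{"dx": 0,"dy": 0,"dz": 0,"wx": 0,"wy": 0,"wz": 0,"fingers": 0.4},{"dx": 0,"dy": 0,"dz": 0,"wx": 0,"wy": 0,"wz": 0,"fingers": 0.4},{"dx": 0,"dy": 0,"dz": 0,"wx": 0,"wy": 0,"wz": 0,"fingers": 0.4}]'

```text
clock: 5.22
eef_pos: [443.0, 257.3, 9.2]
tool_rot: [-2.205, 1.569, 0.645]
force: [-2.3, 0.1, 5.9]
width: 59.0
```

servo_tool --rows '[{"dx": -0.004,"dy": 0,"dz": 0,"wx": 0,"wy": 0,"wz": 0,"fingers": 0.45},{"dx": -0.01,"dy": 0,"dz": 0,"wx": 0,"wy": 0,"wz": 0,"fingers": 0.45},{"dx": -0.04,"dy": 0,"dz": 0,"wx": 0,"wy": 0,"wz": 0,"fingers": 0.45},{"dx": -0.05,"dy": 0,"dz": 0,"wx": 0,"wy": 0,"wz": 0,"fingers": 0.45},{"dx": -0.05,"dy": 0,"dz": 0,"wx": 0,"wy": 0,"wz": 0,"fingers": 0.45}]'

```text
clock: 5.85
eef_pos: [442.1, 256.5, 124.8]
tool_rot: [0.793, 1.571, -2.641]
force: [1.1, 0.7, -0.8]
width: 59.0
```

servo_tool --rows '[{"dx": -0.05,"dy": 0,"dz": 0,"wx": 0,"wy": 0,"wz": 0,"fingers": 0.45},{"dx": -0.04,"dy": 0,"dz": 0,"wx": 0,"wy": 0,"wz": 0,"fingers": 0.45},{"dx": 0,"dy": 0,"dz": 0,"wx": 0,"wy": 0,"wz": 0,"fingers": 0.45}]'

```text
clock: 6.22
eef_pos: [443.6, 257.4, 193.4]
tool_rot: [-2.329, 1.565, 0.52]
force: [0.8, -0.3, -0.7]
width: 59.1
```

Run:
```python
from h import *
s=st(); c=cam('wrist'); im=ctrl.get_image('wrist'); cv2.imwrite('pics/w4.png',im[:,:,::-1]); s=st()
im=ctrl.get_image('side'); cv2.imwrite('pics/s4.png',im[:,:,::-1]); s=st();
# refine balance/pan
for n in('scene','side'):
    ctrl.get_image(n); cc=cam(n)
    for x in ctrl.mark_of('pan_top',n)[:2]: print(n,x,ray(cc,x['point'],149))
    for x in ctrl.search_frame('pan_top',n)[:2]: print(n,x)
```

```text
t 6.225 pos [443.6 257.4 193.4] rot [-2.329  1.565  0.52 ] F [ 0.85 -0.29 -0.71] w 59.1 q [-0.33  0.5  -0.36  1.94  0.25  0.74  2.01]
t 6.275 pos [442.7 256.7 191.9] rot [-2.425  1.569  0.425] F [ 0.29 -0.3  -0.69] w 59.2 q [-0.33  0.5  -0.36  1.94  0.25  0.74  2.01]
t 6.325 pos [442.  256.2 190.9] rot [ 2.099  1.57  -1.335] F [ 0.04  0.08 -0.85] w 59.2 q [-0.33  0.51 -0.36  1.94  0.25  0.74  2.01]
scene {'point': [363.5, 212.0], 'conf': 0.87} [678.89680744  58.24256176 149.        ]
scene {'point': [228.0, 322.3], 'conf': 0.42} [ 819.93956904 -331.90106741  149.        ]
scene {'extent': [364.6, 213.0, 41.0, 29.2], 'conf': 0.81}
scene {'extent': [237.6, 334.4, 90.5, 79.5], 'conf': 0.53}
side {'point': [354.4, 173.7], 'conf': 0.56} [679.24249747  70.69631737 149.        ]
side {'point': [357.3, 351.8], 'conf': 0.56} [ 366.00994684 -298.93242684  149.        ]
side {'extent': [355.0, 176.4, 44.3, 29.5], 'conf': 0.56}
```

View pics/w4.png

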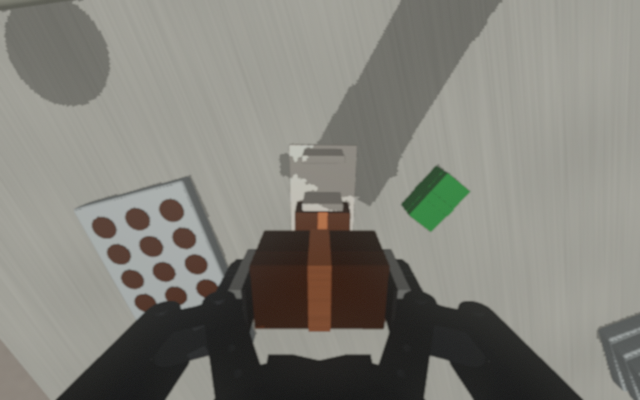

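View pics/s4.png

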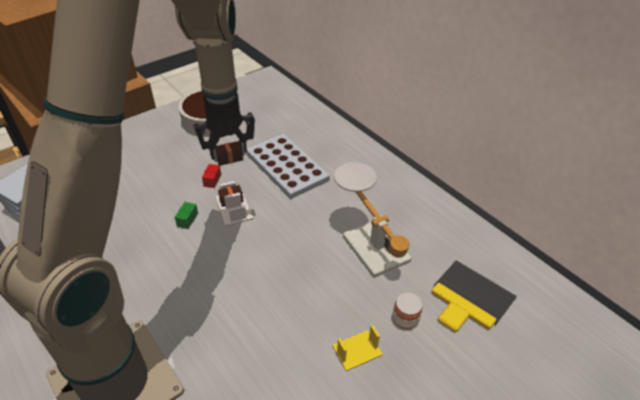

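Run:
```python
from h import *
c=cam('side'); 
# side crop zoom4 origin (310,310), offset 400 in composite
Q=[(490,145),(635,80),(690,178),(546,241)]
W=np.array([ray(c,(310+(u-400)/4-.4,310+v/4-.4),6)[:2] for u,v in Q]);print(W.round(1).tolist(),W.mean(0).round(1))
for a,b in ((0,1),(3,2),(0,3),(1,2)): d=W[b]-W[a]; print(np.linalg.norm(d).round(1), np.arctan2(d[1],d[0]).round(3))
c2=cam('scene')
Q=[(107,101),(204,84),(221,165),(124,187)]
W=np.array([ray(c2,(170+u/4-.4,210+v/4-.4),6)[:2] for u,v in Q]);print(W.round(1).tolist(),W.mean(0).round(1))
for a,b in ((0,1),(3,2),(0,3),(1,2)): d=W[b]-W[a]; print(np.linalg.norm(d).round(1), np.arctan2(d[1],d[0]).round(3))
print(ray(c2,(364.6-.5,212.5),149),ray(c,(355,176),149))
# pan circle fit by projecting
th=np.linspace(0,2*np.pi,60)
for n,cc in(('scene',c2),('side',c)):
    im=ctrl.get_image(n)[:,:,::-1].copy()
    P=proj(cc,np.c_[679+52*np.cos(th),63+52*np.sin(th),149+0*th])
    print(n,P.min(0),P.max(0))
    x0,y0=P.mean(0).astype(int)-[40,30]
    z=cv2.resize(im[y0:y0+60,x0:x0+80],None,fx=5,fy=5,interpolation=2)
    cv2.polylines(z,[np.round((P-[x0,y0]+.5)*5).astype(int)],True,(0,0,255),1); cv2.imwrite(f'pics/pan_{n}.png',z)
cv2.imwrite('pics/pan.png',cv2.hconcat([cv2.imread('pics/pan_scene.png'),cv2.imread('pics/pan_side.png')]))
rows([660,150,240],2.85,6)
```

```text
[[394.1, -200.3], [481.2, -217.5], [464.7, -278.7], [382.3, -260.0]] [ 430.6 -239.1]
88.8 -0.196
84.5 -0.223
60.9 -1.767
63.3 -1.835
[[386.3, -263.3], [402.5, -202.0], [483.2, -222.0], [471.4, -281.6]] [ 435.9 -242.2]
63.4 1.313
60.7 1.375
87.1 -0.212
83.2 -0.243
[681.15613767  58.35161652 149.        ] [674.80009566  63.33073737 149.        ]
scene [342.70533724 198.17043061] [387.85994134 225.63565195]
side [335.11222765 161.7789782 ] [377.72475724 189.82381292]
turn/row [-0.     0.001 -0.001] mm/row 41.3
[-0.011  0.009 -0.053]
[-0.011  0.009 -0.053]
[-0.011  0.009 -0.053]
[-0.011  0.009 -0.053]
[-0.011  0.009 -0.053]
[-0.011  0.009 -0.053]
```

View pics/pan.png

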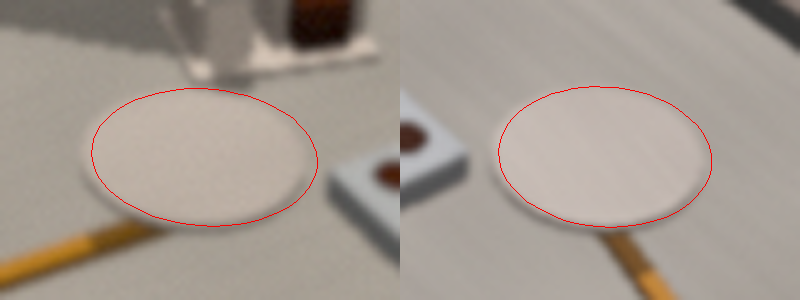

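servo_tool --rows '[{"dx": -0.011,"dy": 0.009,"dz": -0.053,"wx": 0,"wy": 0,"wz": 0,"fingers": 0.45},{"dx": -0.011,"dy": 0.009,"dz": -0.053,"wx": 0,"wy": 0,"wz": 0,"fingers": 0.45},{"dx": -0.011,"dy": 0.009,"dz": -0.053,"wx": 0,"wy": 0,"wz": 0,"fingers": 0.45},{"dx": -0.011,"dy": 0.009,"dz": -0.053,"wx": 0,"wy": 0,"wz": 0,"fingers": 0.45},{"dx": -0.011,"dy": 0.009,"dz": -0.053,"wx": 0,"wy": 0,"wz": 0,"fingers": 0.45}]'

```text
clock: 7.35
eef_pos: [623.9, 166.5, 231.9]
tool_rot: [0.213, 1.57, 3.063]
force: [-0.0, 0.2, -1.0]
width: 58.8
```

servo_tool --rows '[{"dx": -0.011,"dy": 0.009,"dz": -0.053,"wx": 0,"wy": 0,"wz": 0,"fingers": 0.45},{"dx": 0,"dy": 0,"dz": 0,"wx": 0,"wy": 0,"wz": 0,"fingers": 0.45},{"dx": 0,"dy": 0,"dz": 0,"wx": 0,"wy": 0,"wz": 0,"fingers": 0.45}]'

```text
clock: 7.72
eef_pos: [658.0, 149.9, 239.5]
tool_rot: [0.079, 1.569, 2.929]
force: [-0.3, 0.1, -0.6]
width: 59.2
```

Run:
```python
from h import *
s=st(); c=cam('wrist'); im=ctrl.get_image('wrist')[:,:,::-1].copy()
th=np.linspace(0,2*np.pi,60)
P=proj(c,np.c_[677.5+52*np.cos(th),61.5+52*np.sin(th),149+0*th]); cv2.polylines(im,[np.round(P).astype(int)],True,(0,0,255),1)
cv2.imwrite('pics/w5.png',im); s=st(); print(P.min(0),P.max(0))
```

```text
t 7.725 pos [658.  149.9 239.5] rot [0.079 1.569 2.929] F [-0.31  0.1  -0.63] w 59.2 q [-0.07  0.68 -0.35  1.42  0.25  1.09  2.38]
t 7.775 pos [657.7 150.4 239.7] rot [0.054 1.569 2.905] F [-0.59  0.88 -0.39] w 59.1 q [-0.07  0.68 -0.35  1.42  0.25  1.09  2.38]
[190.0470566   22.73955525] [330.98919348 170.72434582]
```

View pics/w5.png

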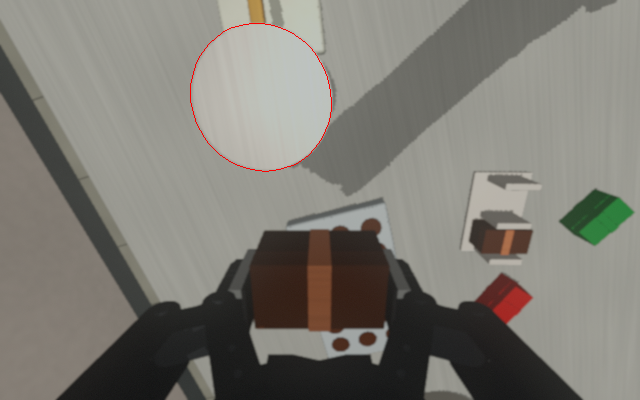

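Run:
```python
from h import *
s=st(); rows([677.5,61.5,175],2.85,4,s)
```

```text
t 7.775 pos [657.7 150.4 239.7] rot [0.054 1.569 2.905] F [-0.59  0.88 -0.39] w 59.1 q [-0.07  0.68 -0.35  1.42  0.25  1.09  2.38]
turn/row [ 0.003  0.005 -0.   ] mm/row 27.9
[ 0.022  0.026 -0.015]
[ 0.022  0.026 -0.015]
[ 0.022  0.026 -0.015]
[ 0.022  0.026 -0.015]
```

servo_tool --rows '[{"dx": 0.022,"dy": 0.026,"dz": -0.015,"wx": 0,"wy": 0,"wz": 0,"fingers": 0.45},{"dx": 0.022,"dy": 0.026,"dz": -0.015,"wx": 0,"wy": 0,"wz": 0,"fingers": 0.45},{"dx": 0.022,"dy": 0.026,"dz": -0.015,"wx": 0,"wy": 0,"wz": 0,"fingers": 0.45},{"dx": 0.022,"dy": 0.026,"dz": -0.015,"wx": 0,"wy": 0,"wz": 0,"fingers": 0.45},{"dx": 0,"dy": 0,"dz": 0,"wx": 0,"wy": 0,"wz": 0,"fingers": 0.45}]'

```text
clock: 8.4
eef_pos: [679.1, 57.2, 171.8]
tool_rot: [0.875, 1.566, -2.564]
force: [-0.6, 1.0, -0.4]
width: 59.3
```

servo_tool --rows '[{"dx": 0.01,"dy": 0,"dz": 0,"wx": 0,"wy": 0,"wz": 0,"fingers": 0.45},{"dx": 0.01,"dy": 0,"dz": 0,"wx": 0,"wy": 0,"wz": 0,"fingers": 0.45},{"dx": 0.006,"dy": 0,"dz": 0,"wx": 0,"wy": 0,"wz": 0,"fingers": 0.45},{"dx": 0,"dy": 0,"dz": 0,"wx": 0,"wy": 0,"wz": 0,"fingers": 0.45}]'

```text
clock: 8.9
eef_pos: [679.3, 62.2, 154.4]
tool_rot: [0.262, 1.57, 3.113]
force: [-0.5, 0.1, 0.0]
width: 59.4
```

Run:
```python
from h import *
P=[]
for i in range(3): s=st()
im=ctrl.get_image('side'); cv2.imwrite('pics/s6.png',cv2.resize(im[60:260,260:460,::-1],None,fx=3,fy=3,interpolation=2));st()
im=ctrl.get_image('scene'); cv2.imwrite('pics/sc6.png',cv2.resize(im[130:290,260:460,::-1],None,fx=3,fy=3,interpolation=2));st()
```

```text
t 8.9 pos [679.3  62.2 154.4] rot [0.262 1.57  3.113] F [-0.55  0.09  0.03] w 59.4 q [ 0.05  0.77 -0.33  1.48  0.29  0.93  2.49]
t 8.9 pos [679.3  62.2 154.4] rot [0.262 1.57  3.113] F [-0.55  0.09  0.03] w 59.4 q [ 0.05  0.77 -0.33  1.48  0.29  0.93  2.49]
t 8.9 pos [679.3  62.2 154.4] rot [0.262 1.57  3.113] F [-0.55  0.09  0.03] w 59.4 q [ 0.05  0.77 -0.33  1.48  0.29  0.93  2.49]
t 8.95 pos [679.6  62.1 154.8] rot [-1.081  1.571  1.769] F [-0.11  0.14 -1.04] w 59.3 q [ 0.05  0.77 -0.33  1.48  0.29  0.93  2.49]
t 9.0 pos [679.8  61.9 155. ] rot [-2.575  1.57   0.275] F [-0.31  0.19  0.34] w 59.1 q [ 0.05  0.77 -0.33  1.48  0.29  0.93  2.49]
```

View pics/s6.png

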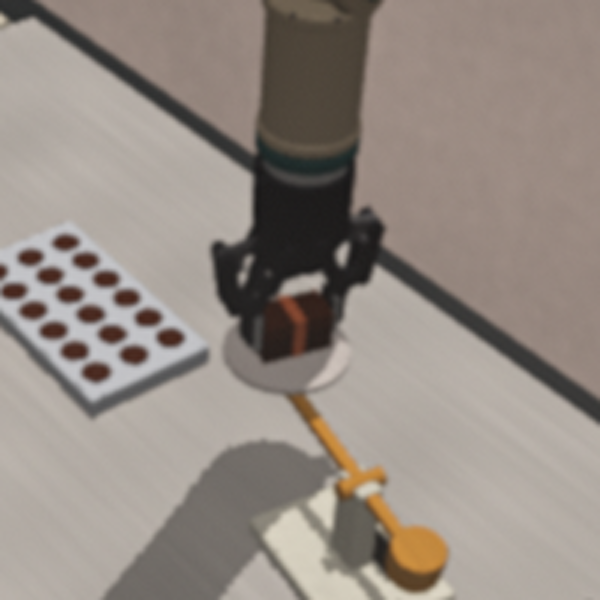

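View pics/sc6.png

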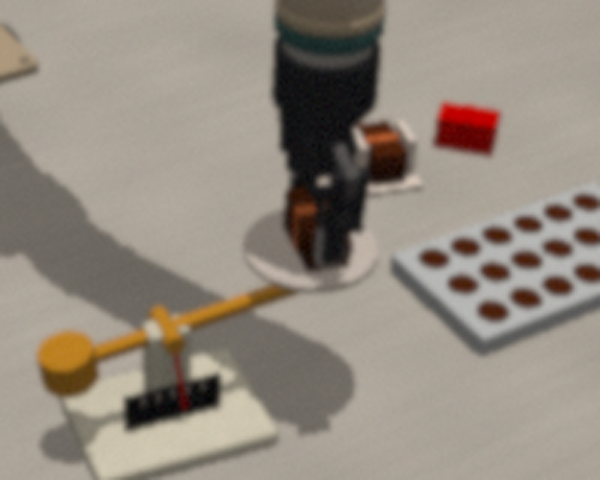

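servo_tool --rows '[{"dx": 0.002,"dy": 0,"dz": 0.002,"wx": 0,"wy": 0,"wz": 0,"fingers": 0.45},{"dx": 0.003,"dy": 0,"dz": 0,"wx": 0,"wy": 0,"wz": 0,"fingers": 0.45},{"dx": 0,"dy": 0,"dz": 0,"wx": 0,"wy": 0,"wz": 0,"fingers": 0.45},{"dx": 0,"dy": 0,"dz": 0,"wx": 0,"wy": 0,"wz": 0,"fingers": 0.45}]'

```text
clock: 9.5
eef_pos: [678.2, 62.2, 151.1]
tool_rot: [-1.259, 1.571, 1.591]
force: [-0.1, 0.4, 0.3]
width: 59.5
```

Run:
```python
from h import *
st()
im=ctrl.get_image('side'); cv2.imwrite('pics/s7.png',cv2.resize(im[140:240,310:430,::-1],None,fx=5,fy=5,interpolation=2));st()
im=ctrl.get_image('wrist'); cv2.imwrite('pics/w7.png',im[:,:,::-1]);st()
```

```text
t 9.5 pos [678.2  62.2 151.1] rot [-1.259  1.571  1.591] F [-0.1   0.39  0.26] w 59.5 q [ 0.05  0.78 -0.33  1.49  0.29  0.92  2.48]
t 9.55 pos [678.2  62.1 151.1] rot [-1.505  1.571  1.345] F [0.3  0.48 0.55] w 59.2 q [ 0.05  0.78 -0.33  1.49  0.29  0.92  2.48]
t 9.6 pos [678.3  62.1 151.1] rot [-2.032  1.571  0.817] F [-0.18  0.52 -0.34] w 59.2 q [ 0.05  0.78 -0.33  1.49  0.29  0.92  2.48]
```

View pics/s7.png

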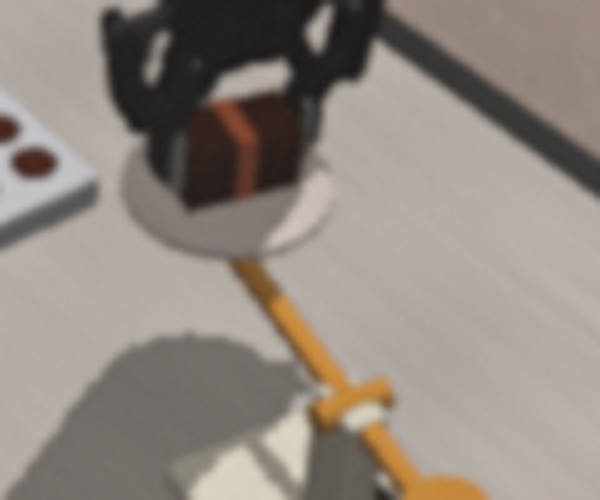

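View pics/w7.png

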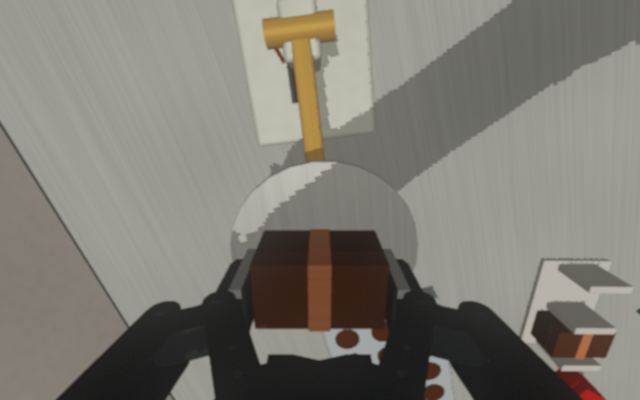

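servo_tool --rows '[{"dx": 0.001,"dy": 0,"dz": 0.0,"wx": 0,"wy": 0,"wz": 0,"fingers": 0.45},{"dx": 0,"dy": 0,"dz": 0,"wx": 0,"wy": 0,"wz": 0,"fingers": 0.45},{"dx": 0,"dy": 0,"dz": 0,"wx": 0,"wy": 0,"wz": 0,"fingers": 0.2},{"dx": 0,"dy": 0,"dz": 0,"wx": 0,"wy": 0,"wz": 0,"fingers": 0.0},{"dx": 0,"dy": 0,"dz": 0,"wx": 0,"wy": 0,"wz": 0,"fingers": 0}]'

```text
clock: 10.22
eef_pos: [678.2, 62.0, 150.3]
tool_rot: [1.559, 1.571, -1.875]
force: [0.5, 0.5, -0.4]
width: 85.1
```

servo_tool --rows '[{"dx": 0,"dy": 0,"dz": 0,"wx": 0,"wy": 0,"wz": 0,"fingers": 0},{"dx": -0.03,"dy": 0,"dz": 0,"wx": 0,"wy": 0,"wz": 0,"fingers": 0},{"dx": -0.05,"dy": 0,"dz": 0,"wx": 0,"wy": 0,"wz": 0,"fingers": 0},{"dx": -0.02,"dy": 0,"dz": 0,"wx": 0,"wy": 0,"wz": 0,"fingers": 0},{"dx": 0,"dy": 0,"dz": 0,"wx": 0,"wy": 0,"wz": 0,"fingers": 0}]'

```text
clock: 10.85
eef_pos: [678.7, 62.1, 226.1]
tool_rot: [-2.772, 1.569, 0.078]
force: [-0.2, -0.1, -0.5]
width: 85.4
```

Run:
```python
from h import *
st()
c=cam('wrist'); np.save('c8.npy',c,allow_pickle=True);im=ctrl.get_image('wrist'); cv2.imwrite('pics/w8.png',im[:,:,::-1]);st()
im=ctrl.get_image('side'); a=cv2.resize(im[120:270,310:430,::-1],None,fx=3,fy=3,interpolation=2)
im=ctrl.get_image('scene'); b=cv2.resize(im[150:300,270:400,::-1],None,fx=3,fy=3,interpolation=2);cv2.imwrite('pics/s8.png',cv2.hconcat([a,b]));st()
```

```text
t 10.85 pos [678.7  62.1 226.1] rot [-2.772  1.569  0.078] F [-0.23 -0.08 -0.55] w 85.4 q [ 0.06  0.7  -0.35  1.42  0.26  1.07  2.51]
t 10.9 pos [677.9  61.9 224.7] rot [ 0.739  1.57  -2.695] F [ 0.13 -0.04 -0.76] w 85.5 q [ 0.06  0.7  -0.35  1.42  0.26  1.07  2.51]
t 11.0 pos [677.3  61.8 223.6] rot [ 0.482  1.568 -2.952] F [ 0.58  1.07 -0.51] w 85.3 q [ 0.06  0.7  -0.35  1.42  0.26  1.07  2.51]
```

View pics/s8.png

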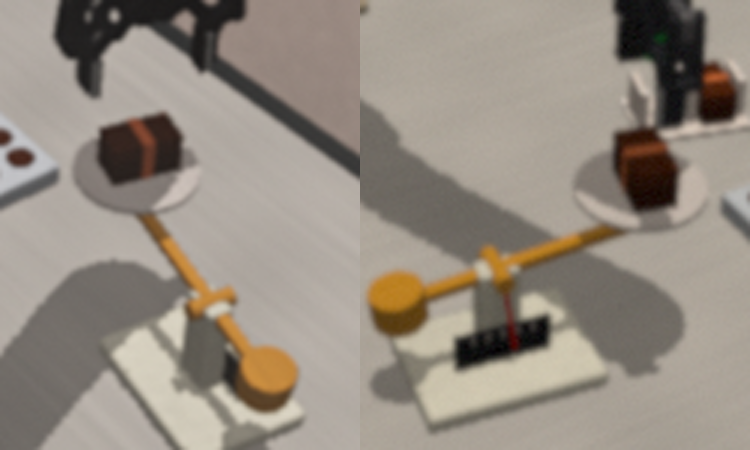

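View pics/w8.png

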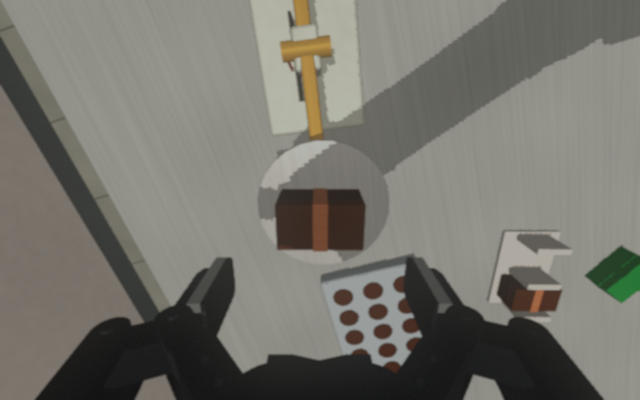

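Run:
```python
from h import *
s=ctrl.read_state()
c=np.load('c8.npy',allow_pickle=True).item()
for h in (1.28,):
  for f in (False,True): rows([677.5,61.5,225],h,15,s,flip=f)
for p in [(277,250),(364,250),(320,250)]: print(ray(c,p,185))
print(proj(c,[[677.5,61.5,185],[677.5,61.5,149]]))
```

```text
turn/row [ 0.999  0.001 -0.002] mm/row 0.1
[-0.  0. -0.]
[-0.  0. -0.]
[-0.  0. -0.]
[-0.  0. -0.]
[-0.  0. -0.]
[-0.  0. -0.]
[-0. -0. -0.]
[-0. -0. -0.]
[-0. -0. -0.]
[-0. -0. -0.]
[-0. -0. -0.]
[-0. -0. -0.]
[-0. -0. -0.]
[-0. -0. -0.]
[-0. -0. -0.]
turn/row [-1.001e+00  2.000e-03  1.000e-03] mm/row 0.1
[-0.  0. -0.]
[-0.  0. -0.]
[-0.  0. -0.]
[-0.  0. -0.]
[-0.  0. -0.]
[-0.  0. -0.]
[-0.  0. -0.]
[-0.  0. -0.]
[-0.  0. -0.]
[-0.  0. -0.]
[-0.  0.  0.]
[-0.  0.  0.]
[-0.  0.  0.]
[-0.  0.  0.]
[-0.  0.  0.]
[712.71730994  69.82381398 185.        ]
[655.24387991  87.10873071 185.        ]
[684.30489582  78.36874008 185.        ]
[[322.48580441 225.94919705]
 [322.03313489 207.04448241]]
```

servo_tool --rows '[{"dx": 0,"dy": 0,"dz": 0,"wx": 1,"wy": 0,"wz": 0,"fingers": 0},{"dx": 0,"dy": 0,"dz": 0,"wx": 1,"wy": 0,"wz": 0,"fingers": 0},{"dx": 0,"dy": 0,"dz": 0,"wx": 1,"wy": 0,"wz": 0,"fingers": 0},{"dx": 0,"dy": 0,"dz": 0,"wx": 1,"wy": 0,"wz": 0,"fingers": 0},{"dx": 0,"dy": 0,"dz": 0,"wx": 1,"wy": 0,"wz": 0,"fingers": 0}]'

```text
clock: 11.62
eef_pos: [677.4, 61.8, 223.5]
tool_rot: [0.965, 1.568, -2.996]
force: [0.6, 0.2, 0.4]
width: 85.6
```

servo_tool --rows '[{"dx": 0,"dy": 0,"dz": 0,"wx": 1,"wy": 0,"wz": 0,"fingers": 0},{"dx": 0,"dy": 0,"dz": 0,"wx": 1,"wy": 0,"wz": 0,"fingers": 0},{"dx": 0,"dy": 0,"dz": 0,"wx": 1,"wy": 0,"wz": 0,"fingers": 0},{"dx": 0,"dy": 0,"dz": 0,"wx": 1,"wy": 0,"wz": 0,"fingers": 0},{"dx": 0,"dy": 0,"dz": 0,"wx": 1,"wy": 0,"wz": 0,"fingers": 0}]'

```text
clock: 12.25
eef_pos: [677.4, 61.9, 223.5]
tool_rot: [1.511, 1.568, -2.973]
force: [-0.6, 0.4, 0.7]
width: 85.6
```

servo_tool --rows '[{"dx": 0,"dy": 0,"dz": 0,"wx": 1,"wy": 0,"wz": 0,"fingers": 0},{"dx": 0,"dy": 0,"dz": 0,"wx": 1,"wy": 0,"wz": 0,"fingers": 0},{"dx": 0,"dy": 0,"dz": 0,"wx": 1,"wy": 0,"wz": 0,"fingers": 0},{"dx": 0,"dy": 0,"dz": 0,"wx": 1,"wy": 0,"wz": 0,"fingers": 0},{"dx": 0,"dy": 0,"dz": 0,"wx": 1,"wy": 0,"wz": 0,"fingers": 0}]'

```text
clock: 12.88
eef_pos: [677.4, 61.9, 223.5]
tool_rot: [2.075, 1.568, -2.933]
force: [-0.6, -0.7, -0.2]
width: 85.1
```

servo_tool --rows '[{"dx": 0,"dy": 0,"dz": 0,"wx": 0,"wy": 0,"wz": 0,"fingers": 0}]'

```text
clock: 13.0
eef_pos: [677.5, 62.0, 223.8]
tool_rot: [2.172, 1.568, -2.831]
force: [-0.1, 0.1, 0.2]
width: 85.3
```

Run:
```python
from h import *
s=st(); R=tf(s); print('heading',np.arctan2(R[1,2],R[0,2]))
c=cam('wrist'); np.save('c9.npy',c,allow_pickle=True);im=ctrl.get_image('wrist'); cv2.imwrite('pics/w9.png',im[:,:,::-1]);
cv2.imwrite('pics/w9z.png',cv2.resize(im[150:290,240:400,::-1],None,fx=4,fy=4,interpolation=2));st()
im=ctrl.get_image('scene'); b=cv2.resize(im[150:300,270:400,::-1],None,fx=3,fy=3,interpolation=2);cv2.imwrite('pics/s9.png',b);s=st()
```

```text
t 13.0 pos [677.5  62.  223.8] rot [ 2.172  1.568 -2.831] F [-0.11  0.08  0.19] w 85.3 q [-0.17  0.68  0.07  1.43 -0.05  1.03  1.19]
heading 1.2799734236247788
t 13.05 pos [677.6  62.  224. ] rot [ 2.113  1.569 -2.89 ] F [ 0.3   0.15 -0.45] w 85.6 q [-0.17  0.68  0.07  1.43 -0.05  1.03  1.19]
t 13.1 pos [677.7  62.  224.3] rot [ 2.082  1.569 -2.92 ] F [-0.1  -0.24 -0.56] w 85.4 q [-0.17  0.68  0.07  1.43 -0.05  1.03  1.19]
```

View pics/w9z.png

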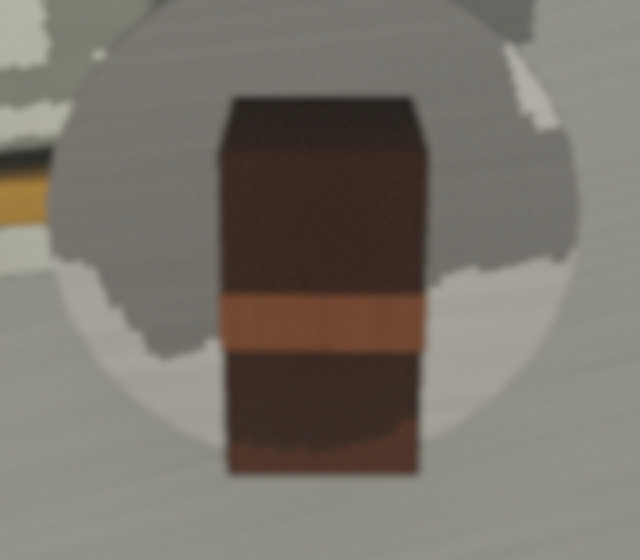

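View pics/s9.png

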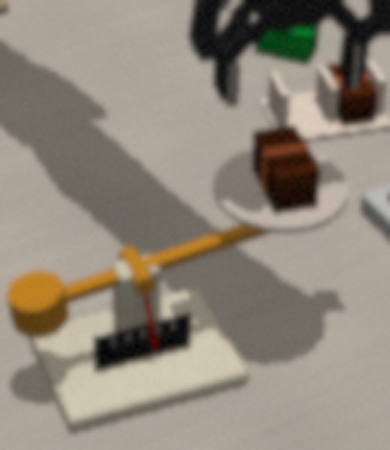

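Run:
```python
from h import *
c=np.load('c9.npy',allow_pickle=True).item()
W=np.array([ray(c,(240+u/4-.4,150+v/4-.4),185)[:2] for u,v in [(220,150),(427,150),(418,472),(228,472)]]);print(W.round(1).tolist(),W.mean(0))
for a,b in ((0,1),(3,2),(0,3),(1,2)): d=W[b]-W[a]; print(np.linalg.norm(d).round(1), np.arctan2(d[1],d[0]).round(3))
rows(np.r_[W.mean(0),157],1.28,3)
```

```text
[[646.3, 55.4], [655.7, 86.8], [711.7, 70.1], [702.2, 38.5]] [678.99952783  62.69016478]
32.7 1.28
33.0 1.281
58.4 -0.294
58.4 -0.289
turn/row [ 0.003 -0.003 -0.005] mm/row 22.4
[ 0.03 -0.    0.  ]
[ 0.03 -0.    0.  ]
[ 0.03 -0.    0.  ]
```

servo_tool --rows '[{"dx": 0.035,"dy": -0.001,"dz": 0,"wx": 0,"wy": 0,"wz": 0,"fingers": 0},{"dx": 0.035,"dy": 0,"dz": 0,"wx": 0,"wy": 0,"wz": 0,"fingers": 0},{"dx": 0.019,"dy": 0,"dz": 0,"wx": 0,"wy": 0,"wz": 0,"fingers": 0},{"dx": 0,"dy": 0,"dz": 0,"wx": 0,"wy": 0,"wz": 0,"fingers": 0},{"dx": 0,"dy": 0,"dz": 0,"wx": 0,"wy": 0,"wz": 0,"fingers": 0.4}]'

```text
clock: 13.72
eef_pos: [679.7, 61.9, 159.5]
tool_rot: [-1.141, 1.569, 0.138]
force: [0.5, -0.6, 0.6]
width: 69.9
```

servo_tool --rows '[{"dx": 0,"dy": 0,"dz": 0,"wx": 0,"wy": 0,"wz": 0,"fingers": 0.7},{"dx": 0,"dy": 0,"dz": 0,"wx": 0,"wy": 0,"wz": 0,"fingers": 0.7},{"dx": 0,"dy": 0,"dz": 0,"wx": 0,"wy": 0,"wz": 0,"fingers": 0.7},{"dx": 0,"dy": 0,"dz": 0,"wx": 0,"wy": 0,"wz": 0,"fingers": 0.7}]'

```text
clock: 14.22
eef_pos: [679.2, 61.9, 158.8]
tool_rot: [-1.08, 1.57, 0.199]
force: [0.2, 0.1, 1.0]
width: 32.7
```

servo_tool --rows '[{"dx": -0.01,"dy": 0,"dz": 0,"wx": 0,"wy": 0,"wz": 0,"fingers": 0.7},{"dx": -0.03,"dy": 0,"dz": 0,"wx": 0,"wy": 0,"wz": 0,"fingers": 0.7},{"dx": -0.04,"dy": 0,"dz": 0,"wx": 0,"wy": 0,"wz": 0,"fingers": 0.7},{"dx": -0.02,"dy": 0,"dz": 0,"wx": 0,"wy": 0,"wz": 0,"fingers": 0.7}]'

```text
clock: 14.72
eef_pos: [679.7, 61.8, 235.6]
tool_rot: [-1.18, 1.568, 0.098]
force: [0.0, 0.1, -0.1]
width: 33.0
```

Run:
```python
from h import *
s=st(); rows([519,-266,235],1.35,10,s)
```

```text
t 14.725 pos [679.7  61.8 235.6] rot [-1.18   1.568  0.098] F [ 0.04  0.06 -0.09] w 33.0 q [-0.17  0.67  0.07  1.41 -0.05  1.05  1.19]
turn/row [-0.068  0.001  0.002] mm/row 36.5
[ 0.     0.008 -0.048]
[ 0.     0.008 -0.048]
[ 0.     0.009 -0.048]
[ 0.     0.009 -0.048]
[ 0.     0.009 -0.048]
[ 0.     0.01  -0.048]
[ 0.     0.01  -0.048]
[ 0.     0.01  -0.048]
[ 0.     0.011 -0.047]
[ 0.     0.011 -0.047]
```

servo_tool --rows '[{"dx": 0,"dy": 0.008,"dz": -0.048,"wx": -0.068,"wy": 0,"wz": 0,"fingers": 0.7},{"dx": 0,"dy": 0.008,"dz": -0.048,"wx": -0.068,"wy": 0,"wz": 0,"fingers": 0.7},{"dx": 0,"dy": 0.009,"dz": -0.048,"wx": -0.068,"wy": 0,"wz": 0,"fingers": 0.7},{"dx": 0,"dy": 0.009,"dz": -0.048,"wx": -0.068,"wy": 0,"wz": 0,"fingers": 0.7},{"dx": 0,"dy": 0.009,"dz": -0.048,"wx": -0.068,"wy": 0,"wz": 0,"fingers": 0.7}]'

```text
clock: 15.35
eef_pos: [597.6, -103.5, 233.4]
tool_rot: [1.753, 1.57, 3.068]
force: [-0.5, 0.2, -0.8]
width: 32.7
```

servo_tool --rows '[{"dx": 0,"dy": 0.01,"dz": -0.048,"wx": -0.068,"wy": 0,"wz": 0,"fingers": 0.7},{"dx": 0,"dy": 0.01,"dz": -0.048,"wx": -0.068,"wy": 0,"wz": 0,"fingers": 0.7},{"dx": 0,"dy": 0.01,"dz": -0.048,"wx": -0.068,"wy": 0,"wz": 0,"fingers": 0.7},{"dx": 0,"dy": 0.011,"dz": -0.047,"wx": -0.068,"wy": 0,"wz": 0,"fingers": 0.7},{"dx": 0,"dy": 0.011,"dz": -0.047,"wx": -0.068,"wy": 0,"wz": 0,"fingers": 0.7}]'

```text
clock: 15.98
eef_pos: [517.0, -267.3, 233.4]
tool_rot: [1.393, 1.57, 2.744]
force: [0.2, -0.7, -1.1]
width: 33.0
```

servo_tool --rows '[{"dx": 0,"dy": 0,"dz": 0,"wx": 0,"wy": 0,"wz": 0,"fingers": 0.7},{"dx": 0,"dy": 0,"dz": 0,"wx": 0,"wy": 0,"wz": 0,"fingers": 0.7}]'

```text
clock: 16.23
eef_pos: [518.1, -265.6, 233.4]
tool_rot: [0.271, 1.57, 1.621]
force: [1.6, 0.7, -1.2]
width: 33.0
```

Run:
```python
from h import *
s=st(); R=tf(s); print('heading',np.arctan2(R[1,2],R[0,2]))
c=cam('wrist'); np.save('c10.npy',c,allow_pickle=True);im=ctrl.get_image('wrist'); cv2.imwrite('pics/w10.png',im[:,:,::-1]);s=st()
def tfm(x,y,yaw,P): 
    P=np.array(P,float); cs,sn=np.cos(yaw),np.sin(yaw); return np.c_[x+cs*P[:,0]-sn*P[:,1],y+sn*P[:,0]+cs*P[:,1],P[:,2]]
print(proj(c,tfm(434,-241,-.22,[(-43,-32,6),(43,-32,6),(43,32,6),(-43,32,6)])))
```

```text
t 16.225 pos [ 518.1 -265.6  233.4] rot [0.271 1.57  1.621] F [ 1.6   0.67 -1.24] w 33.0 q [ 0.39  0.53  0.05  1.71 -0.03  0.9   1.81]
heading 1.3501889783918557
t 16.275 pos [ 518.5 -265.   233.4] rot [0.089 1.57  1.441] F [-0.29  0.47 -0.36] w 32.8 q [ 0.39  0.53  0.05  1.71 -0.03  0.9   1.81]
[[295.08669081  50.8196908 ]
 [297.01403567 129.26740245]
 [349.79394946 129.19601509]
 [352.26147645  50.7410473 ]]
```

View pics/w10.png

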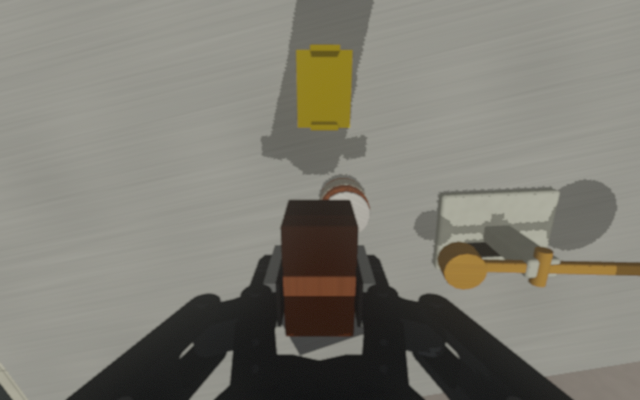

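Run:
```python
from h import *
c=np.load('c10.npy',allow_pickle=True).item()
im=cv2.imread('pics/w10.png'); x0,y0=280,35; z=cv2.resize(im[y0:y0+105,x0:x0+90],None,fx=5.5,fy=5.5,interpolation=2)
cv2.imwrite('pics/w10z.png',z)
```

```text
(no output)
```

View pics/w10z.png

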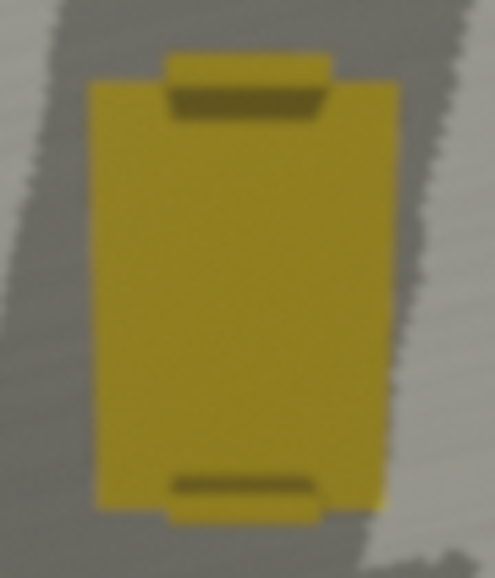

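Run:
```python
from h import *
c=np.load('c10.npy',allow_pickle=True).item()
Q=[(88,80),(400,82),(385,511),(96,509)]
W=np.array([ray(c,(280+u/5.5-.4,35+v/5.5-.4),6)[:2] for u,v in Q]);print(W.round(1).tolist(),W.mean(0))
for a,b in ((0,1),(3,2),(0,3),(1,2)): d=W[b]-W[a]; print(np.linalg.norm(d).round(1), np.arctan2(d[1],d[0]).round(3))
# cheek tops z=54 : outer/inner edges
Q=[(165,53),(332,53),(322,88),(168,88),(172,492),(316,492),(320,522),(168,522)]
W=np.array([ray(c,(280+u/5.5-.4,35+v/5.5-.4),54)[:2] for u,v in Q]);print(W.round(1).tolist(),W.mean(0))
# box in hand: bottom / top edges
print(proj(c,[[518.5,-265,224.5+36]]))
```

```text
[[383.5, -261.9], [397.8, -200.1], [480.9, -219.0], [466.6, -281.0]] [ 432.20766101 -240.48060473]
63.4 1.344
63.6 1.343
85.2 -0.226
85.2 -0.224
[[389.4, -245.7], [395.9, -217.1], [400.9, -219.9], [394.9, -246.5], [462.9, -261.7], [469.0, -234.9], [474.6, -235.3], [468.2, -263.7]] [ 431.98592542 -240.59137648]
[[320.1598148  288.24010464]]
```

Run:
```python
from h import *
s=st(); rows([432.2,-240.5,90],1.345,5,s)
```

```text
t 16.275 pos [ 518.5 -265.   233.4] rot [0.089 1.57  1.441] F [-0.29  0.47 -0.36] w 32.8 q [ 0.39  0.53  0.05  1.71 -0.03  0.9   1.81]
turn/row [ 0.013  0.002 -0.   ] mm/row 33.8
[0.038 0.024 0.001]
[0.038 0.024 0.001]
[0.038 0.024 0.001]
[0.038 0.024 0.001]
[0.038 0.024 0.001]
```

servo_tool --rows '[{"dx": 0.03,"dy": 0.03,"dz": 0.001,"wx": 0.013,"wy": 0,"wz": 0,"fingers": 0.7},{"dx": 0.03,"dy": 0.03,"dz": 0.001,"wx": 0.013,"wy": 0,"wz": 0,"fingers": 0.7},{"dx": 0.04,"dy": 0.03,"dz": 0.001,"wx": 0.013,"wy": 0,"wz": 0,"fingers": 0.7},{"dx": 0.04,"dy": 0.03,"dz": 0.001,"wx": 0.013,"wy": 0,"wz": 0,"fingers": 0.7},{"dx": 0.05,"dy": 0,"dz": 0.001,"wx": 0.013,"wy": 0,"wz": 0,"fingers": 0.7}]'

```text
clock: 16.9
eef_pos: [430.4, -241.3, 90.7]
tool_rot: [0.143, 1.57, 1.488]
force: [1.6, -0.4, 0.5]
width: 32.9
```

servo_tool --rows '[{"dx": 0,"dy": 0,"dz": 0,"wx": 0,"wy": 0,"wz": 0,"fingers": 0.7},{"dx": 0,"dy": 0,"dz": 0,"wx": 0,"wy": 0,"wz": 0,"fingers": 0.7}]'

```text
clock: 17.15
eef_pos: [432.3, -242.6, 91.9]
tool_rot: [-1.62, 1.569, -0.276]
force: [0.0, 0.1, 0.1]
width: 33.2
```

Run:
```python
from h import *
s=st()
c=cam('wrist'); im=ctrl.get_image('wrist'); cv2.imwrite('pics/w11.png',im[:,:,::-1]);s=st()
im=ctrl.get_image('side'); cv2.imwrite('pics/s11.png',cv2.resize(im[270:390,290:440,::-1],None,fx=4,fy=4,interpolation=2));s=st()
rows([432.2,-240.5,14.5],1.345,1,s)
```

```text
t 17.15 pos [ 432.3 -242.6   91.9] rot [-1.62   1.569 -0.276] F [0.05 0.08 0.07] w 33.2 q [ 0.43  0.63  0.03  2.07 -0.04  0.44  1.84]
t 17.2 pos [ 432.5 -242.9   92.3] rot [-1.718  1.568 -0.374] F [-0.49 -0.14  0.05] w 33.2 q [ 0.43  0.63  0.03  2.07 -0.04  0.44  1.84]
t 17.25 pos [ 432.4 -243.1   92.4] rot [-1.767  1.568 -0.423] F [ 0.83  0.94 -0.15] w 32.8 q [ 0.44  0.63  0.03  2.07 -0.04  0.44  1.84]
turn/row [-0.01  -0.005  0.028] mm/row 77.9
[0.104 0.001 0.003]
```

View pics/w11.png

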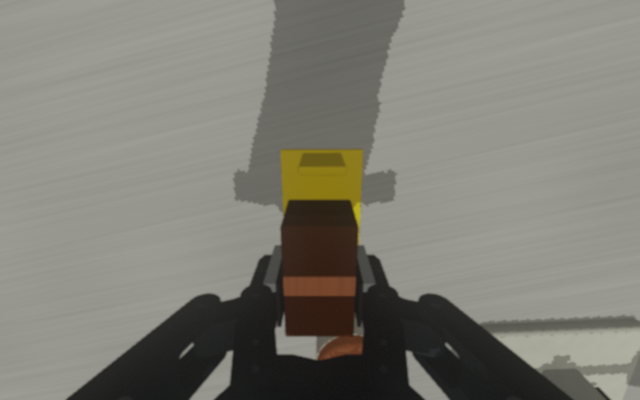

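View pics/s11.png

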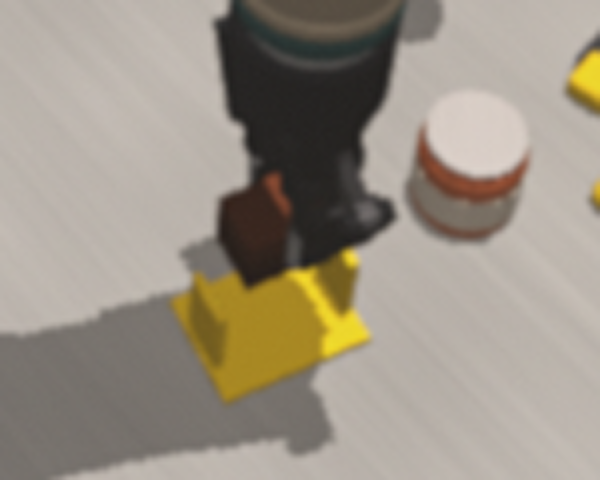

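servo_tool --rows '[{"dx": 0,"dy": 0.001,"dz": 0.002,"wx": 0,"wy": 0,"wz": 0,"fingers": 0.7},{"dx": 0.03,"dy": 0,"dz": 0,"wx": 0,"wy": 0,"wz": 0,"fingers": 0.7},{"dx": 0.03,"dy": 0,"dz": 0,"wx": 0,"wy": 0,"wz": 0,"fingers": 0.7},{"dx": 0.025,"dy": 0,"dz": 0,"wx": 0,"wy": 0,"wz": 0,"fingers": 0.7},{"dx": 0,"dy": 0,"dz": 0,"wx": 0,"wy": 0,"wz": 0,"fingers": 0.7}]'

```text
clock: 17.88
eef_pos: [430.1, -240.9, 26.8]
tool_rot: [1.271, 1.569, 2.614]
force: [-0.3, -0.2, -0.7]
width: 33.0
```

servo_tool --rows '[{"dx": 0.007,"dy": 0,"dz": 0,"wx": 0,"wy": 0,"wz": 0,"fingers": 0.7},{"dx": 0.006,"dy": 0,"dz": 0,"wx": 0,"wy": 0,"wz": 0,"fingers": 0.7},{"dx": 0,"dy": 0,"dz": 0,"wx": 0,"wy": 0,"wz": 0,"fingers": 0.7},{"dx": 0,"dy": 0,"dz": 0,"wx": 0,"wy": 0,"wz": 0,"fingers": 0.7}]'

```text
clock: 18.38
eef_pos: [430.7, -241.3, 17.8]
tool_rot: [-1.865, 1.57, -0.522]
force: [0.4, 0.2, -0.2]
width: 32.9
```

servo_tool --rows '[{"dx": 0.003,"dy": -0.002,"dz": 0,"wx": 0,"wy": 0,"wz": 0,"fingers": 0.7},{"dx": 0,"dy": 0,"dz": 0,"wx": 0,"wy": 0,"wz": 0,"fingers": 0.7},{"dx": 0,"dy": 0,"dz": 0,"wx": 0,"wy": 0,"wz": 0,"fingers": 0.7}]'

```text
clock: 18.75
eef_pos: [431.6, -241.5, 16.3]
tool_rot: [1.711, 1.57, 3.054]
force: [-2.8, 1.5, 11.6]
width: 32.8
```

Run:
```python
from h import *
st(); im=ctrl.get_image('side'); st(); a=cv2.resize(im[310:380,320:400,::-1],None,fx=5,fy=5,interpolation=2)
im=ctrl.get_image('scene'); b=cv2.resize(im[210:280,170:250,::-1],None,fx=5,fy=5,interpolation=2);cv2.imwrite('pics/s12.png',cv2.hconcat([a,b]));st()
```

```text
t 18.75 pos [ 431.6 -241.5   16.3] rot [1.711 1.57  3.054] F [-2.81  1.49 11.56] w 32.8 q [ 0.44  0.78  0.02  2.09 -0.05  0.27  1.84]
t 18.8 pos [ 431.6 -241.5   16.3] rot [1.729 1.57  3.072] F [-2.56  0.03 11.3 ] w 32.6 q [ 0.44  0.78  0.02  2.1  -0.05  0.27  1.84]
t 18.85 pos [ 431.6 -241.5   16.3] rot [1.713 1.57  3.056] F [-3.    1.27 11.6 ] w 33.1 q [ 0.44  0.78  0.02  2.1  -0.05  0.27  1.84]
```

View pics/s12.png

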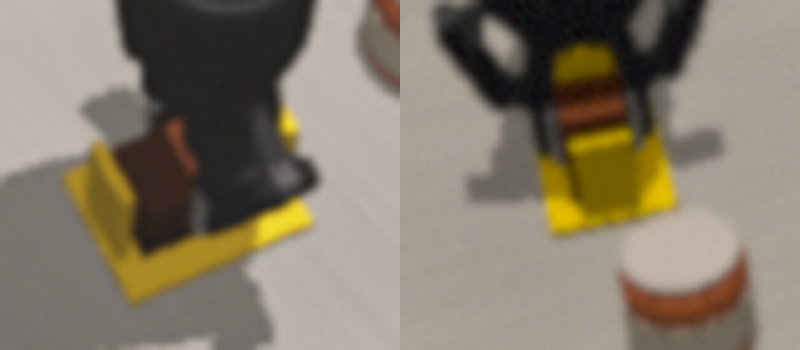

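servo_tool --rows '[{"dx": -0.001,"dy": 0,"dz": 0,"wx": 0,"wy": 0,"wz": 0,"fingers": 0.7},{"dx": 0,"dy": 0,"dz": 0,"wx": 0,"wy": 0,"wz": 0,"fingers": 0.3},{"dx": 0,"dy": 0,"dz": 0,"wx": 0,"wy": 0,"wz": 0,"fingers": 0.2},{"dx": 0,"dy": 0,"dz": 0,"wx": 0,"wy": 0,"wz": 0,"fingers": 0.2},{"dx": 0,"dy": 0,"dz": 0,"wx": 0,"wy": 0,"wz": 0,"fingers": 0.2}]'

```text
clock: 19.48
eef_pos: [432.0, -241.5, 15.9]
tool_rot: [1.213, 1.571, 2.556]
force: [-0.4, 0.3, 0.5]
width: 68.7
```

servo_tool --rows '[{"dx": -0.02,"dy": 0,"dz": 0,"wx": 0,"wy": 0,"wz": 0,"fingers": 0.2},{"dx": -0.05,"dy": 0,"dz": 0,"wx": 0,"wy": 0,"wz": 0,"fingers": 0.0},{"dx": -0.06,"dy": 0,"dz": 0,"wx": 0,"wy": 0,"wz": 0,"fingers": 0.0},{"dx": -0.06,"dy": 0,"dz": 0,"wx": 0,"wy": 0,"wz": 0,"fingers": 0.0},{"dx": -0.06,"dy": 0,"dz": 0,"wx": 0,"wy": 0,"wz": 0,"fingers": 0.0}]'

```text
clock: 20.1
eef_pos: [431.8, -241.4, 206.1]
tool_rot: [-1.734, 1.57, -0.391]
force: [0.3, -0.1, -0.6]
width: 85.3
```

Run:
```python
from h import *
st(); c=cam('wrist'); im=ctrl.get_image('wrist'); cv2.imwrite('pics/w13.png',im[:,:,::-1]); s=st()
im=ctrl.get_image('side'); a=cv2.resize(im[310:380,320:400,::-1],None,fx=5,fy=5,interpolation=2)
im=ctrl.get_image('scene'); b=cv2.resize(im[210:280,170:250,::-1],None,fx=5,fy=5,interpolation=2);cv2.imwrite('pics/s13.png',cv2.hconcat([a,b]));s=st()
rows([456.3,306,240],2.85,15,s)
```

```text
t 20.1 pos [ 431.8 -241.4  206.1] rot [-1.734  1.57  -0.391] F [ 0.26 -0.12 -0.58] w 85.3 q [ 0.42  0.44  0.05  1.97 -0.03  0.73  1.83]
t 20.15 pos [ 434.7 -243.1  211.3] rot [-1.796  1.56  -0.453] F [ 1.8  -0.41  3.46] w 85.4 q [ 0.42  0.44  0.05  1.97 -0.03  0.73  1.83]
t 20.25 pos [ 433.4 -242.3  206.7] rot [-1.789  1.564 -0.446] F [-0.02  0.17 -0.97] w 85.6 q [ 0.42  0.44  0.05  1.97 -0.03  0.72  1.83]
turn/row [-0.959 -0.004  0.003] mm/row 36.7
[-0.003  0.009  0.048]
[-0.003  0.004  0.049]
[-0.003 -0.001  0.049]
[-0.003 -0.006  0.048]
[-0.003 -0.01   0.048]
[-0.003 -0.015  0.046]
[-0.003 -0.02   0.045]
[-0.003 -0.024  0.042]
[-0.003 -0.028  0.04 ]
[-0.003 -0.032  0.037]
[-0.003 -0.036  0.033]
[-0.003 -0.039  0.03 ]
[-0.003 -0.042  0.026]
[-0.003 -0.044  0.021]
[-0.003 -0.046  0.017]
```

View pics/w13.png

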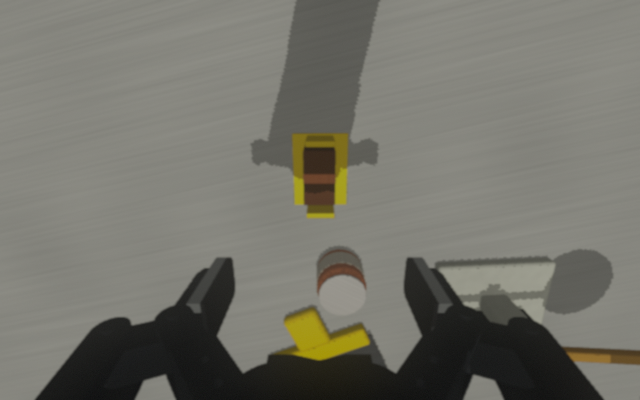

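View pics/s13.png

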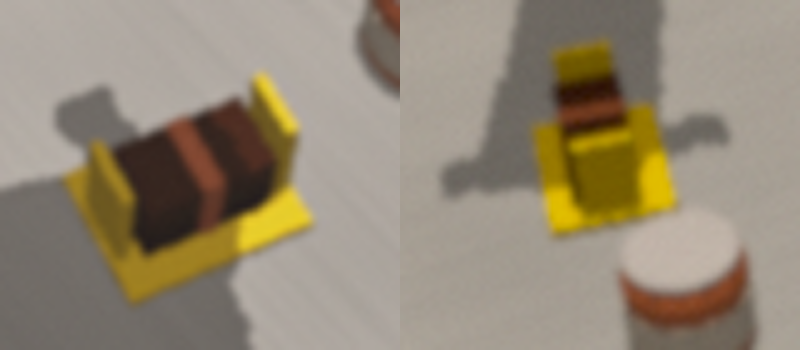

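servo_tool --rows '[{"dx": -0.003,"dy": 0.009,"dz": 0.048,"wx": -0.959,"wy": 0,"wz": 0,"fingers": 0},{"dx": -0.003,"dy": 0.004,"dz": 0.049,"wx": -0.959,"wy": 0,"wz": 0,"fingers": 0},{"dx": -0.003,"dy": -0.001,"dz": 0.049,"wx": -0.959,"wy": 0,"wz": 0,"fingers": 0},{"dx": -0.003,"dy": -0.006,"dz": 0.048,"wx": -0.959,"wy": 0,"wz": 0,"fingers": 0},{"dx": -0.003,"dy": -0.01,"dz": 0.048,"wx": -0.959,"wy": 0,"wz": 0,"fingers": 0}]'

```text
clock: 20.88
eef_pos: [439.0, -57.2, 214.3]
tool_rot: [1.223, 1.569, 3.072]
force: [0.4, 0.5, -0.3]
width: 85.2
```

servo_tool --rows '[{"dx": -0.003,"dy": -0.015,"dz": 0.046,"wx": -0.959,"wy": 0,"wz": 0,"fingers": 0},{"dx": -0.003,"dy": -0.02,"dz": 0.045,"wx": -0.959,"wy": 0,"wz": 0,"fingers": 0},{"dx": -0.003,"dy": -0.024,"dz": 0.042,"wx": -0.959,"wy": 0,"wz": 0,"fingers": 0},{"dx": -0.003,"dy": -0.028,"dz": 0.04,"wx": -0.959,"wy": 0,"wz": 0,"fingers": 0},{"dx": -0.003,"dy": -0.032,"dz": 0.037,"wx": -0.959,"wy": 0,"wz": 0,"fingers": 0}]'

```text
clock: 21.5
eef_pos: [446.3, 125.1, 225.4]
tool_rot: [1.123, 1.569, -2.809]
force: [0.2, 0.3, 0.5]
width: 85.5
```

servo_tool --rows '[{"dx": -0.003,"dy": -0.036,"dz": 0.033,"wx": -0.959,"wy": 0,"wz": 0,"fingers": 0},{"dx": -0.003,"dy": -0.039,"dz": 0.03,"wx": -0.959,"wy": 0,"wz": 0,"fingers": 0},{"dx": -0.003,"dy": -0.042,"dz": 0.026,"wx": -0.959,"wy": 0,"wz": 0,"fingers": 0},{"dx": -0.003,"dy": -0.044,"dz": 0.021,"wx": -0.959,"wy": 0,"wz": 0,"fingers": 0},{"dx": -0.003,"dy": -0.046,"dz": 0.017,"wx": -0.959,"wy": 0,"wz": 0,"fingers": 0}]'

```text
clock: 22.12
eef_pos: [454.4, 308.5, 236.5]
tool_rot: [0.951, 1.569, -2.479]
force: [0.3, -0.3, 0.3]
width: 85.1
```

servo_tool --rows '[{"dx": 0,"dy": 0,"dz": 0,"wx": 0,"wy": 0,"wz": 0,"fingers": 0},{"dx": 0,"dy": 0,"dz": 0,"wx": 0,"wy": 0,"wz": 0,"fingers": 0}]'

```text
clock: 22.38
eef_pos: [454.7, 306.6, 236.4]
tool_rot: [1.208, 1.568, -2.226]
force: [1.1, -1.2, -0.3]
width: 85.0
```

Run:
```python
from h import *
s=st(); rows([456.3,306.2,80],2.85,5,s)
```

```text
t 22.375 pos [454.7 306.6 236.4] rot [ 1.208  1.568 -2.226] F [ 1.08 -1.21 -0.32] w 85.0 q [-0.37  0.5  -0.41  1.79  0.25  0.9   1.96]
turn/row [-0.003  0.002 -0.005] mm/row 31.3
[ 0.042 -0.    -0.   ]
[ 0.042 -0.    -0.   ]
[ 0.042 -0.    -0.   ]
[ 0.042 -0.    -0.   ]
[ 0.042 -0.    -0.   ]
```

servo_tool --rows '[{"dx": 0.05,"dy": 0,"dz": -0.001,"wx": 0,"wy": 0,"wz": 0,"fingers": 0},{"dx": 0.06,"dy": 0,"dz": 0,"wx": 0,"wy": 0,"wz": 0,"fingers": 0},{"dx": 0.06,"dy": 0,"dz": 0,"wx": 0,"wy": 0,"wz": 0,"fingers": 0},{"dx": 0.038,"dy": 0,"dz": 0,"wx": 0,"wy": 0,"wz": 0,"fingers": 0},{"dx": 0,"dy": 0,"dz": 0,"wx": 0,"wy": 0,"wz": 0,"fingers": 0}]'

```text
clock: 23.0
eef_pos: [454.6, 304.9, 79.4]
tool_rot: [1.107, 1.565, -2.328]
force: [-0.1, 0.1, 0.0]
width: 85.5
```

Run:
```python
from h import *
s=st(); c=cam('wrist'); im=ctrl.get_image('wrist'); cv2.imwrite('pics/w14.png',im[:,:,::-1]); s=st()
print(proj(c,[[456.3,306.2,42]])); rows([456.3,306.2,9],2.85,1,s)
```

```text
t 23.0 pos [454.6 304.9  79.4] rot [ 1.107  1.565 -2.328] F [-0.13  0.06  0.  ] w 85.5 q [-0.45  0.72 -0.3   1.92  0.38  0.56  1.85]
t 23.05 pos [455.6 306.2  80.9] rot [ 1.208  1.568 -2.227] F [-0.19  0.1  -0.11] w 85.7 q [-0.45  0.72 -0.3   1.92  0.38  0.56  1.85]
[[318.86885343 232.30877274]]
turn/row [-0.018  0.009 -0.023] mm/row 71.9
[ 0.096 -0.001 -0.001]
```

View pics/w14.png

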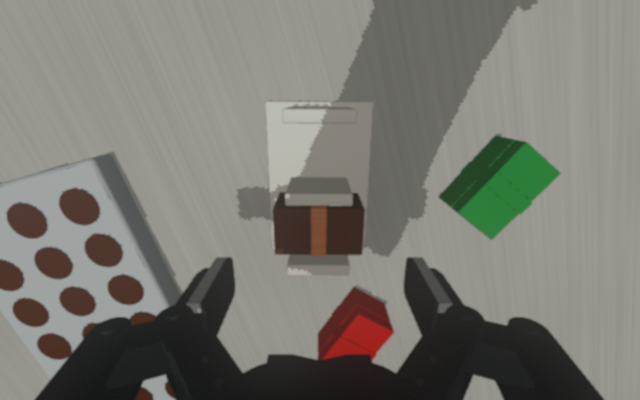

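servo_tool --rows '[{"dx": 0.04,"dy": 0,"dz": -0.001,"wx": 0,"wy": 0,"wz": 0,"fingers": 0},{"dx": 0.04,"dy": 0,"dz": 0,"wx": 0,"wy": 0,"wz": 0,"fingers": 0},{"dx": 0.016,"dy": 0,"dz": 0,"wx": 0,"wy": 0,"wz": 0,"fingers": 0},{"dx": 0,"dy": 0,"dz": 0,"wx": 0,"wy": 0,"wz": 0,"fingers": 0},{"dx": 0,"dy": 0,"dz": 0,"wx": 0,"wy": 0,"wz": 0,"fingers": 0.45}]'

```text
clock: 23.68
eef_pos: [457.4, 308.1, 10.6]
tool_rot: [-2.195, 1.569, 0.654]
force: [1.0, 1.3, 0.4]
width: 69.6
```

servo_tool --rows '[{"dx": 0,"dy": 0,"dz": 0,"wx": 0,"wy": 0,"wz": 0,"fingers": 0.45},{"dx": 0,"dy": 0,"dz": 0,"wx": 0,"wy": 0,"wz": 0,"fingers": 0.45},{"dx": 0,"dy": 0,"dz": 0,"wx": 0,"wy": 0,"wz": 0,"fingers": 0.45},{"dx": 0,"dy": 0,"dz": 0,"wx": 0,"wy": 0,"wz": 0,"fingers": 0.45}]'

```text
clock: 24.18
eef_pos: [457.4, 308.2, 10.8]
tool_rot: [-2.243, 1.568, 0.606]
force: [0.2, 0.0, 5.6]
width: 59.2
```

servo_tool --rows '[{"dx": -0.005,"dy": 0,"dz": 0,"wx": 0,"wy": 0,"wz": 0,"fingers": 0.45},{"dx": -0.02,"dy": 0,"dz": 0,"wx": 0,"wy": 0,"wz": 0,"fingers": 0.45},{"dx": -0.05,"dy": 0,"dz": 0,"wx": 0,"wy": 0,"wz": 0,"fingers": 0.45},{"dx": -0.06,"dy": 0,"dz": 0,"wx": 0,"wy": 0,"wz": 0,"fingers": 0.45},{"dx": -0.06,"dy": 0,"dz": 0,"wx": 0,"wy": 0,"wz": 0,"fingers": 0.45}]'

```text
clock: 24.8
eef_pos: [456.4, 307.4, 157.8]
tool_rot: [-2.146, 1.57, 0.704]
force: [1.3, 0.1, -1.8]
width: 59.1
```

servo_tool --rows '[{"dx": -0.06,"dy": 0,"dz": 0,"wx": 0,"wy": 0,"wz": 0,"fingers": 0.45},{"dx": -0.02,"dy": 0,"dz": 0,"wx": 0,"wy": 0,"wz": 0,"fingers": 0.45},{"dx": 0,"dy": 0,"dz": 0,"wx": 0,"wy": 0,"wz": 0,"fingers": 0.45}]'

```text
clock: 25.18
eef_pos: [456.8, 307.5, 216.4]
tool_rot: [-2.404, 1.569, 0.445]
force: [-0.0, 0.3, -2.0]
width: 58.9
```

Run:
```python
from h import *
s=st(); rows([660,150,240],2.85,6,s)
c=cam('wrist'); im=ctrl.get_image('wrist'); cv2.imwrite('pics/w15.png',im[:,:,::-1]); s=st()
```

```text
t 25.175 pos [456.8 307.5 216.4] rot [-2.404  1.569  0.445] F [-0.03  0.33 -2.02] w 58.9 q [-0.37  0.53 -0.41  1.81  0.27  0.86  1.94]
turn/row [-0.001 -0.002  0.002] mm/row 43.0
[-0.005  0.021 -0.053]
[-0.005  0.021 -0.053]
[-0.005  0.021 -0.053]
[-0.005  0.021 -0.053]
[-0.005  0.021 -0.053]
[-0.005  0.021 -0.053]
t 25.225 pos [456.2 307.  215.1] rot [ 1.215  1.57  -2.219] F [ 0.21 -0.22 -1.61] w 59.2 q [-0.37  0.53 -0.41  1.81  0.27  0.86  1.94]
```

View pics/w15.png

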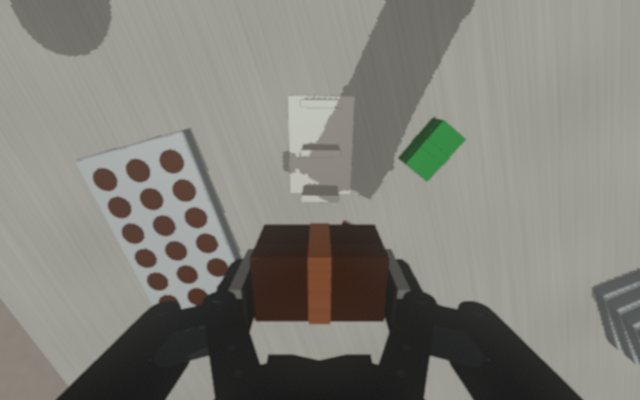

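Run:
```python
from h import *
s=st(); rows([678,62.5,205],2.85,8,s)
```

```text
t 25.225 pos [456.2 307.  215.1] rot [ 1.215  1.57  -2.219] F [ 0.21 -0.22 -1.61] w 59.2 q [-0.37  0.53 -0.41  1.81  0.27  0.86  1.94]
turn/row [-0.001  0.    -0.001] mm/row 41.3
[ 0.002  0.028 -0.047]
[ 0.002  0.028 -0.047]
[ 0.002  0.028 -0.047]
[ 0.002  0.028 -0.047]
[ 0.002  0.028 -0.047]
[ 0.002  0.028 -0.047]
[ 0.002  0.028 -0.047]
[ 0.002  0.028 -0.047]
```

servo_tool --rows '[{"dx": 0.002,"dy": 0.028,"dz": -0.047,"wx": 0,"wy": 0,"wz": 0,"fingers": 0.45},{"dx": 0.002,"dy": 0.028,"dz": -0.047,"wx": 0,"wy": 0,"wz": 0,"fingers": 0.45},{"dx": 0.002,"dy": 0.028,"dz": -0.047,"wx": 0,"wy": 0,"wz": 0,"fingers": 0.45},{"dx": 0.002,"dy": 0.028,"dz": -0.047,"wx": 0,"wy": 0,"wz": 0,"fingers": 0.45}]'

```text
clock: 25.72
eef_pos: [567.0, 185.0, 207.1]
tool_rot: [0.617, 1.566, -2.816]
force: [0.5, 1.7, -1.4]
width: 58.8
```

servo_tool --rows '[{"dx": 0.002,"dy": 0.028,"dz": -0.047,"wx": 0,"wy": 0,"wz": 0,"fingers": 0.45},{"dx": 0.002,"dy": 0.028,"dz": -0.047,"wx": 0,"wy": 0,"wz": 0,"fingers": 0.45},{"dx": 0.002,"dy": 0.028,"dz": -0.047,"wx": 0,"wy": 0,"wz": 0,"fingers": 0.45},{"dx": 0.002,"dy": 0.028,"dz": -0.047,"wx": 0,"wy": 0,"wz": 0,"fingers": 0.45},{"dx": 0,"dy": 0,"dz": 0,"wx": 0,"wy": 0,"wz": 0,"fingers": 0.45}]'

```text
clock: 26.35
eef_pos: [678.9, 60.1, 199.9]
tool_rot: [1.054, 1.566, -2.386]
force: [-0.3, 0.2, -1.7]
width: 59.1
```

servo_tool --rows '[{"dx": 0,"dy": 0,"dz": 0,"wx": 0,"wy": 0,"wz": 0,"fingers": 0.45},{"dx": 0,"dy": 0,"dz": 0,"wx": 0,"wy": 0,"wz": 0,"fingers": 0.45}]'

```text
clock: 26.6
eef_pos: [677.1, 67.2, 202.7]
tool_rot: [-0.057, 1.569, 2.795]
force: [0.0, 0.2, -1.1]
width: 59.0
```

Run:
```python
from h import *
P=[]
s=st(); c=cam('wrist'); im=ctrl.get_image('wrist')[:,:,::-1].copy()
th=np.linspace(0,2*np.pi,60)
Q=proj(c,np.c_[677.5+52*np.cos(th),61.5+52*np.sin(th),149+0*th]); cv2.polylines(im,[np.round(Q).astype(int)],True,(0,0,255),1)
cv2.imwrite('pics/w16.png',im); s=st(); rows([678,62.5,155],2.85,1,s)
```

```text
t 26.6 pos [677.1  67.2 202.7] rot [-0.057  1.569  2.795] F [ 0.02  0.18 -1.07] w 59.0 q [ 0.08  0.73 -0.39  1.44  0.3   1.03  2.47]
t 26.65 pos [677.4  67.1 203.2] rot [-0.12   1.569  2.732] F [ 0.92 -0.07 -1.23] w 59.4 q [ 0.08  0.73 -0.39  1.44  0.3   1.03  2.47]
turn/row [0.019 0.013 0.002] mm/row 48.4
[ 0.064  0.006 -0.003]
```

View pics/w16.png

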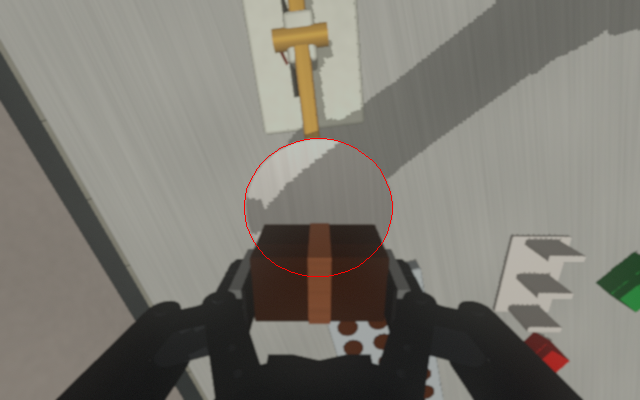

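servo_tool --rows '[{"dx": 0.02,"dy": 0.006,"dz": -0.001,"wx": 0,"wy": 0,"wz": 0,"fingers": 0.45},{"dx": 0.02,"dy": 0,"dz": 0,"wx": 0,"wy": 0,"wz": 0,"fingers": 0.45},{"dx": 0.014,"dy": 0,"dz": 0,"wx": 0,"wy": 0,"wz": 0,"fingers": 0.45},{"dx": 0,"dy": 0,"dz": 0,"wx": 0,"wy": 0,"wz": 0,"fingers": 0.45},{"dx": 0,"dy": 0,"dz": 0,"wx": 0,"wy": 0,"wz": 0,"fingers": 0.45}]'

```text
clock: 27.28
eef_pos: [678.0, 61.2, 163.2]
tool_rot: [-2.283, 1.57, 0.567]
force: [-0.6, -0.1, -1.1]
width: 58.7
```

Run:
```python
from h import *
s=st(); c=cam('wrist'); im=ctrl.get_image('wrist')[:,:,::-1].copy()
cv2.imwrite('pics/w17.png',im); s=st(); rows([678,62.5,155],2.85,1,s)
im=ctrl.get_image('side'); cv2.imwrite('pics/s17.png',cv2.resize(im[140:240,310:430,::-1],None,fx=5,fy=5,interpolation=2));st()
```

```text
t 27.275 pos [678.   61.2 163.2] rot [-2.283  1.57   0.567] F [-0.65 -0.08 -1.08] w 58.7 q [ 0.08  0.77 -0.38  1.48  0.32  0.95  2.46]
t 27.325 pos [678.2  61.2 163.5] rot [-2.523  1.57   0.327] F [ 0.02 -0.04 -1.2 ] w 58.9 q [ 0.08  0.77 -0.38  1.48  0.32  0.95  2.46]
turn/row [-0.004 -0.008  0.006] mm/row 8.6
[ 0.011 -0.002  0.001]
t 27.375 pos [678.2  61.1 163.6] rot [-2.617  1.57   0.233] F [ 0.04 -0.23 -1.08] w 59.0 q [ 0.08  0.77 -0.38  1.48  0.32  0.95  2.46]
```

View pics/s17.png

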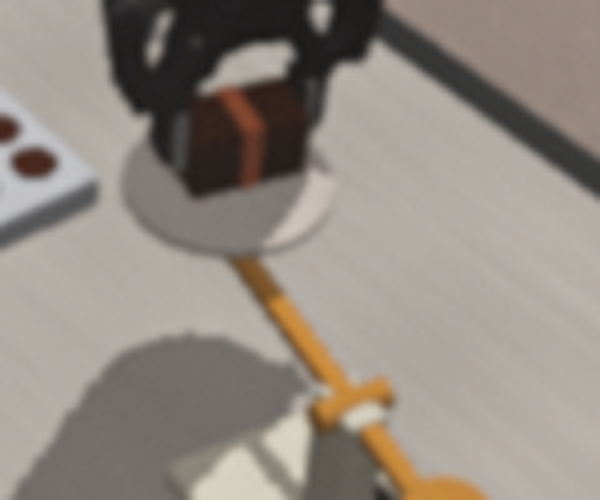

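servo_tool --rows '[{"dx": 0.008,"dy": -0.001,"dz": 0.0,"wx": 0,"wy": 0,"wz": 0,"fingers": 0.45},{"dx": 0.008,"dy": 0,"dz": 0,"wx": 0,"wy": 0,"wz": 0,"fingers": 0.45},{"dx": 0.008,"dy": 0,"dz": 0,"wx": 0,"wy": 0,"wz": 0,"fingers": 0.45},{"dx": 0.008,"dy": 0,"dz": 0,"wx": 0,"wy": 0,"wz": 0,"fingers": 0.45},{"dx": 0,"dy": 0,"dz": 0,"wx": 0,"wy": 0,"wz": 0,"fingers": 0.45}]'

```text
clock: 28.0
eef_pos: [677.4, 61.5, 138.2]
tool_rot: [0.515, 1.569, -2.919]
force: [-0.4, 0.0, -0.4]
width: 59.1
```

servo_tool --rows '[{"dx": 0.008,"dy": 0.0,"dz": 0.0,"wx": 0,"wy": 0,"wz": 0,"fingers": 0.45},{"dx": 0.003,"dy": 0,"dz": 0,"wx": 0,"wy": 0,"wz": 0,"fingers": 0.45},{"dx": 0,"dy": 0,"dz": 0,"wx": 0,"wy": 0,"wz": 0,"fingers": 0.45},{"dx": 0,"dy": 0,"dz": 0,"wx": 0,"wy": 0,"wz": 0,"fingers": 0.45}]'

```text
clock: 28.5
eef_pos: [677.9, 61.6, 130.8]
tool_rot: [0.778, 1.571, -2.656]
force: [-1.0, -0.7, 1.4]
width: 59.2
```

Run:
```python
from h import *
s=st()
im=ctrl.get_image('side'); a=cv2.resize(im[140:240,310:430,::-1],None,fx=3.3,fy=3.3,interpolation=2);st()
im=ctrl.get_image('scene'); b=cv2.resize(im[190:290,280:400,::-1],None,fx=3.3,fy=3.3,interpolation=2);cv2.imwrite('pics/s18.png',cv2.hconcat([a,b]))
```

```text
t 28.5 pos [677.9  61.6 130.8] rot [ 0.778  1.571 -2.656] F [-0.96 -0.73  1.35] w 59.2 q [ 0.07  0.8  -0.36  1.51  0.34  0.89  2.45]
t 28.55 pos [677.9  61.6 130.9] rot [ 1.325  1.571 -2.108] F [-0.67 -0.61 -0.39] w 59.6 q [ 0.07  0.8  -0.36  1.51  0.34  0.89  2.45]
```

View pics/s18.png

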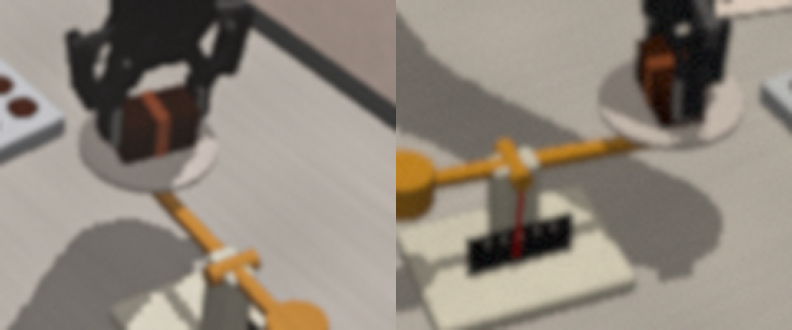

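servo_tool --rows '[{"dx": 0,"dy": 0,"dz": 0.0,"wx": 0,"wy": 0,"wz": 0,"fingers": 0.2},{"dx": 0,"dy": 0,"dz": 0,"wx": 0,"wy": 0,"wz": 0,"fingers": 0.0},{"dx": 0,"dy": 0,"dz": 0,"wx": 0,"wy": 0,"wz": 0,"fingers": 0.0},{"dx": 0,"dy": 0,"dz": 0,"wx": 0,"wy": 0,"wz": 0,"fingers": 0},{"dx": 0,"dy": 0,"dz": 0,"wx": 0,"wy": 0,"wz": 0,"fingers": 0}]'

```text
clock: 29.22
eef_pos: [677.9, 61.7, 130.8]
tool_rot: [-0.693, 1.571, 2.157]
force: [0.5, -0.4, -0.4]
width: 85.2
```

servo_tool --rows '[{"dx": -0.02,"dy": 0,"dz": 0.0,"wx": 0,"wy": 0,"wz": 0,"fingers": 0},{"dx": -0.05,"dy": 0,"dz": 0,"wx": 0,"wy": 0,"wz": 0,"fingers": 0.0},{"dx": -0.05,"dy": 0,"dz": 0,"wx": 0,"wy": 0,"wz": 0,"fingers": 0.0},{"dx": 0,"dy": 0,"dz": 0,"wx": 0,"wy": 0,"wz": 0,"fingers": 0},{"dx": 0,"dy": 0,"dz": 0,"wx": 0,"wy": 0,"wz": 0,"fingers": 0}]'

```text
clock: 29.85
eef_pos: [677.8, 61.6, 221.2]
tool_rot: [2.756, 1.571, -0.677]
force: [-0.3, -0.7, -0.7]
width: 85.9
```

Run:
```python
from h import *
s=st(); c=cam('wrist'); np.save('c19.npy',c,allow_pickle=True)
im=ctrl.get_image('wrist'); w=im[100:300,200:440,::-1]; cv2.imwrite('pics/w19.png',cv2.resize(w,None,fx=2.5,fy=2.5,interpolation=2))
im=ctrl.get_image('side'); cv2.imwrite('pics/side19.png',im[:,:,::-1]);a=cv2.resize(im[140:240,310:430,::-1],None,fx=3.3,fy=3.3,interpolation=2);st()
im=ctrl.get_image('scene'); cv2.imwrite('pics/scene19.png',im[:,:,::-1]);b=cv2.resize(im[190:290,280:400,::-1],None,fx=3.3,fy=3.3,interpolation=2);cv2.imwrite('pics/s19.png',cv2.hconcat([a,b]))
```

```text
t 29.85 pos [677.8  61.6 221.2] rot [ 2.756  1.571 -0.677] F [-0.34 -0.66 -0.65] w 85.9 q [ 0.08  0.71 -0.4   1.42  0.29  1.06  2.48]
t 29.95 pos [677.2  61.4 219.9] rot [ 0.515  1.569 -2.918] F [ 0.1   0.09 -0.09] w 85.3 q [ 0.08  0.71 -0.4   1.43  0.29  1.06  2.48]
```

View pics/s19.png

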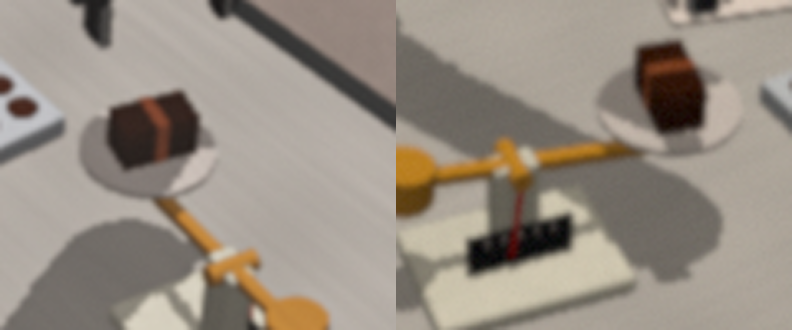

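View pics/w19.png

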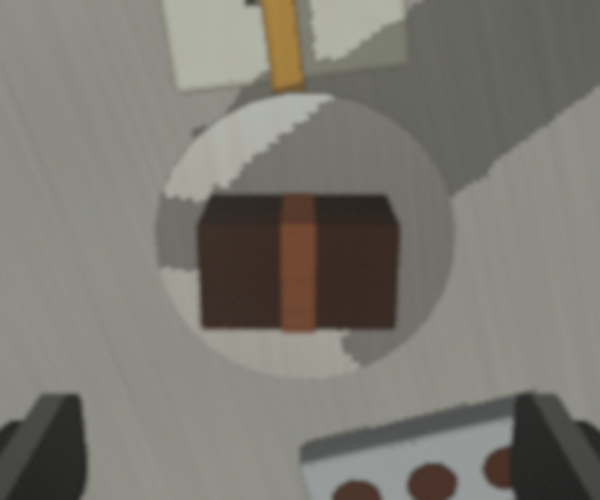

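View pics/side19.png

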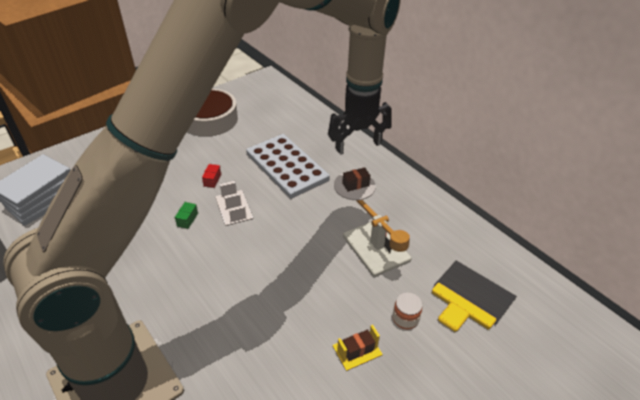

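servo_tool --rows '[{"dx": -0.03,"dy": 0,"dz": 0.0,"wx": 0,"wy": 0,"wz": 0,"fingers": 0},{"dx": 0,"dy": 0,"dz": 0,"wx": 0,"wy": 0,"wz": 0,"fingers": 0.0},{"dx": 0,"dy": 0,"dz": 0,"wx": 0,"wy": 0,"wz": 0,"fingers": 0.0},{"dx": 0,"dy": 0,"dz": 0,"wx": 0,"wy": 0,"wz": 0,"fingers": 0}]'

```text
clock: 30.5
eef_pos: [677.4, 61.5, 242.1]
tool_rot: [0.448, 1.569, -2.985]
force: [-1.0, -0.4, -0.0]
width: 85.3
```

Run:
```python
from h import *
c=np.load('c19.npy',allow_pickle=True).item()
W=np.array([ray(c,(200+u/2.5-.3,100+v/2.5-.3),157)[:2] for u,v in [(197,226),(400,226),(396,328),(202,328)]]);print('box',W.mean(0), np.linalg.norm(W[1]-W[0]))
W=np.array([ray(c,(200+u/2.5-.3,100+v/2.5-.3),121)[:2] for u,v in [(155,235),(455,235),(305,92),(305,380)]]);print('pan',W.mean(0), np.linalg.norm(W[1]-W[0]))
im=ctrl.get_image('scene'); cv2.imwrite('pics/scene20.png',im[:,:,::-1]); st()
cv2.imwrite('pics/s20.png',cv2.resize(im[190:290,280:400,::-1],None,fx=4,fy=4,interpolation=2))
```

```text
box [678.01811566  58.60856444] 58.7709932756155
pan [675.9642968   59.33460118] 102.42482349215922
t 30.55 pos [677.5  61.6 242.3] rot [ 0.461  1.569 -2.972] F [0.07 0.33 0.39] w 85.6 q [ 0.09  0.69 -0.4   1.4   0.28  1.11  2.49]
```

View pics/s20.png

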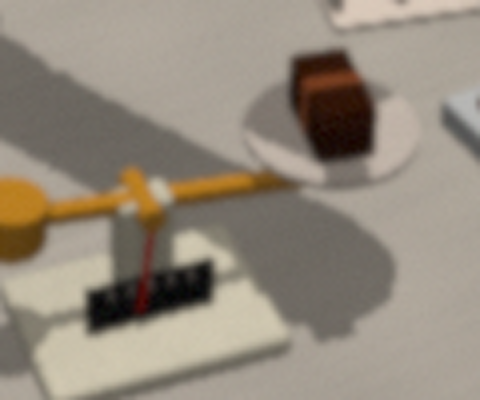

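View pics/scene20.png

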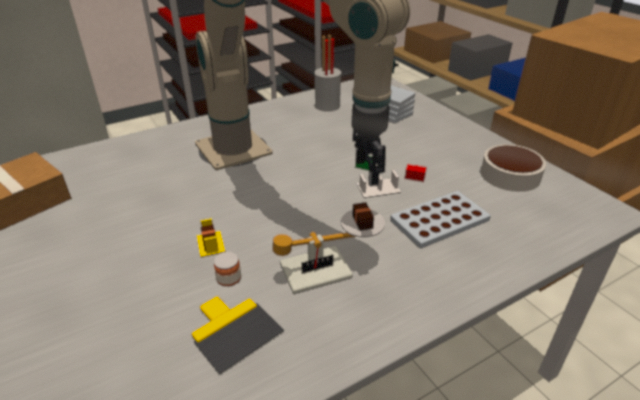

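Run:
```python
from cell import ctrl
print(ctrl.finish_job())
```

```text
the job is handed in; nothing more can be done
None
```

The job is handed in, at about 30.6 s on the robot's clock; it reported no verdict.

- **Weighing:** I set the first box, from the stall nearer the balance, on the pan and let go. The pan was still up about 3 s later, so that box is the underfilled one.
- **Cradle:** I gripped the underfilled box again on the pan by its flanks and laid it flat, lid up, between the cheeks of the yellow cradle. The side and wrist pictures after release show it sitting squarely in the cradle.
- **Pan:** I carried the other box by its ends to the pan, lowered it while the pan gave way under it, and released it. The pan stayed down in two looks, the second about 1.3 s after the fingers were open. The box lies about 2 mm from the pan's centre as measured in the wrist picture.
- **Bystanders:** in the last pictures the scraper, mould and tin look to be where they were, judged by eye, not measured. The gripper is open and clear above the pan.
- **Forces:** the highest force I read was about 12 N, when the underfilled box touched the cradle floor.

No check failed or disagreed.

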